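# Load the curing unit with printed photo blocks and start the countertop timer

## Robot

A 6-joint arm with a two-finger parallel gripper is mounted at the origin on the work surface. World frame = base frame: x ahead of the robot, y to its left, z up, the work surface at z = 0. Lengths are in m, angles in rad, forces in N, time in s.
With the tool pointing down it reaches from about 0.375 to 0.9 m from the base axis. Payload 3.1 kg.
Tool frame: the origin (TCP) lies between the finger pads; the fingertips stand 8 mm ahead of it and the grasp point (between the pads) lies 11 mm behind it; z points along the fingers, y is the line along which they close (so a half turn about z gives the same grasp; the last joint's range is limited). The gripper opens to 85 mm and grips with 20 to 120 N. Pads are 22 mm wide; open, the fingers measure 114 mm over their backs; the gripper's body (76 mm by 85 mm) begins 54 mm behind the grasp point. The pads swing forward as they close: fully open they stand 13 mm farther back than shut.
Start: joints at [-1.387, 0.527, 1.433, -0, 1.181, -0.178], TCP at [0.222, -0.584, 0.239] pointing down, gripper open.
Joint ranges: [-3.08, 3.08], [-0.75, 2.2], [0.22, 2.44], [-1.43, 4.57], [0, 2.65], [-2.85, 2.85]. Speed limits (rad/s): [2.79, 2.79, 3.14, 3.14, 3.14, 3.14].

## Interface

Orientations are given as a unit quaternion [x, y, z, w].
In Python, from station import readout, cams, sign_off gives the robot as it stands.
- The arm moves only by the tool send_rows, never from a script. Its argument "commands" is text: rows parted by semicolons, each of 5 numbers parted by spaces: the finger opening in mm, from 0 to 85.4, then the shift along the tool's x, y, z each as a share of 0.02 m, from -1 to 1, then the turn about the tool's z as a share of 4 degrees, from -1 to 1. In form: grip dx dy dz spin; .... A call has 1 to 20 rows; each row shifts and turns the commanded pose from where the row before left it, along the tool's axes as they then stand; what a row does not reach is not made up. A row lasts 1/12 s, in which the tool goes at most 41.7 mm and 7.16 degrees, less where a joint would pass 70% of its speed; a pose out of reach is approached as far as the arm can. A call with a number of a shift or a turn outside -1 to 1 is refused whole. A call with a gripper value outside its range is refused whole. The fingers move at their own pace and stop on an object; "grip_force" is the grip in N (left out, the last holds). Time passes only in rows, so rows that do not move let the fingers close. It gives the time, the measured TCP pose, the force, the opening and the grip force at its end, in the units of the state.
- readout.sense(): the state, without advancing time (a new reading comes with each control period).
- cams.snapshot(name): name is "scene" or "top" or "wrist"; returns a dict with "pixels" (400x640x3 uint8, red, green, blue), "intrinsics" (3x3 intrinsics, pixels), "eye" and "rotation" of the camera in the world. Camera axes: x right, y down, z forward; pixel columns grow to the right and rows downward; lengths in m; the calibration is good to about 2 mm. A picture is of the moment at which its call begins. There is no depth.
- sign_off(): hands the job in; it is judged then, once.
The state is a dict: "t": time; "q": joint angles; "qd": joint speeds; "tau": joint torques, N m; "tcp_pos": TCP position; "tool_rot": TCP orientation; "force": force on the tool from outside, world axes, zero at the start; "ft_torque": the same for the moment, N m; "finger_gap": opening from 0.0 (shut) to 1.0 (fully open); "gripper_force": force on a finger pad.
Only numpy, scipy, OpenCV 4.12 (cv2) and the standard library are available. Lean on these libraries where they do the work, as an engineer would, in place of code of your own. Each camera call takes 0.05 s, during which the arm holds its last target. There are 200 camera calls.

## Task

Lay every printed photo block that is on the table flat in the lanes of the aluminium carrier (one layer, none resting on a rim or on another block), then slide the loaded carrier straight into the mouth of the curing unit until the black line across it is level with the front of the unit. Then flip the unit's cam lever over centre so that its foot clamps the carrier, and last set the loose countertop timer: turn its knob clockwise until the pointer is at the broad black mark, pressing down on it as you turn so that the timer keeps its place and does not spin. Leave the other things on the table alone.

Things in the scene. Friction and masses are not known exactly. Their poses are not given: they have to be found in the camera images.
- block1: photo block: wooden slab 40 x 60 x 16 mm (its x, y, z), about 70 g, a print on its top face; origin in the middle of its underside. All blocks are alike; three to five of the five are on the table, lying flat at the start (None: absent). Grasp it across its 60 mm (along its own y)
- block2: photo block: wooden slab 40 x 60 x 16 mm (its x, y, z), about 70 g, a print on its top face; origin in the middle of its underside. All blocks are alike; three to five of the five are on the table, lying flat at the start (None: absent). Grasp it across its 60 mm (along its own y)
- block3: photo block: wooden slab 40 x 60 x 16 mm (its x, y, z), about 70 g, a print on its top face; origin in the middle of its underside. All blocks are alike; three to five of the five are on the table, lying flat at the start (None: absent). Grasp it across its 60 mm (along its own y)
- block4: photo block: wooden slab 40 x 60 x 16 mm (its x, y, z), about 70 g, a print on its top face; origin in the middle of its underside. All blocks are alike; three to five of the five are on the table, lying flat at the start (None: absent). Grasp it across its 60 mm (along its own y)
- block5: photo block: wooden slab 40 x 60 x 16 mm (its x, y, z), about 70 g, a print on its top face; origin in the middle of its underside. All blocks are alike; three to five of the five are on the table, lying flat at the start (None: absent). Grasp it across its 60 mm (along its own y)
- carrier: loose aluminium carrier plate, 230 mm long (own x -85 to +145 mm), 166 mm wide (y), 6 mm thick, about 0.45 kg; slides on the table. Origin on its underside in the middle of the thin black line across it (x = 0); +x is the blade that enters the curing unit: from x = 0 to 145 mm a border 4 mm wide and a middle bar 26 mm wide stand 5 mm above the 6 mm floor, leaving two lanes
- lane_left (a point): middle of the floor of the carrier's left lane, at carrier x = 72.5, y = +46, z = 6 mm. The lane is 137 mm long (x 4 to 141) and 66 mm wide (y 13 to 79), and takes up to three blocks in a row, their 60 mm across the lane (for instance 45 mm apart)
- lane_right (a point): middle of the floor of the right lane, the same at carrier y = -46 mm
- carrier_grip (a point): grip point on the carrier's upright fin, 36 mm above the table at carrier x = -60 mm, y = 0. The fin is 44 mm long along x, 14 mm thick (y) and its top is 46 mm above the table
- curer: curing unit, fixed, black, 260 x 280 x 110 mm, clear top; origin on the table in the middle of its mouth, in the plane of its front; x points into the tunnel. The tunnel is 180 mm wide (7 mm to spare on each side of the carrier), 40 mm high, without a floor, 200 mm deep; its corners are round and stand 10 mm forward. The carrier is right when its origin is at x = 0, y = 0 here
- lever (a joint): angle of the over-centre cam lever left of the mouth, rad: 0 open (leaning away from the mouth, 30 degrees from upright), growing as it swings up and over towards the mouth. Its weighted end (steel ball) holds it at either end: dead point at 0.53 (upright), after which it falls over by itself. At about 2.1 it lies level and its rubber foot presses on the carrier; closed means above 1.95
- lever_hinge (a point): lever's hinge, running along the curing unit's x axis through its x = -24, y = 115, z = 40 mm, in a bracket (x -5 to -43, y 104 to 126, 50 mm high). The lever is 103 mm long from here, 14 mm wide, 12 mm thick, with a 26 mm ball at its end, 0.24 kg; pushing it 60 mm from the hinge takes 1 to 2 N
- lever_tip (a point): end of the cam lever's ball, 103 mm from its hinge
- timer: loose countertop timer on four rubber feet: round white case of 46 mm radius, 40 mm high, about 0.25 kg in all; origin in the middle of its underside, z up; small grey marks and one broad black mark on the rim of its top. The knob is stiffer (0.15 N m) than the feet's grip under its own weight: the case spins along unless pressed down with some 6 to 10 N
- timer_knob (a joint): angle of the timer's knob relative to its case, rad, growing clockwise seen from above; at 0 the pointer (stripe on one half of the grip bar) lies along the case's x axis; it stays where it is left; range 0 to 4.2. The broad black mark is at 2.4; 2.28 to 2.52 is right
- knob_top (a point): middle of the top of the knob's grip bar, 79 mm above the table when not pressed. The bar is 56 mm long (along the pointer), 16 mm thick, 26 mm high, on a round skirt of 34 mm radius that turns with it, so fingertips beside the bar can press on the skirt. The knob sinks on a spring (1.5 N at first, then 1.5 N per mm, at most 7 mm)
- timer_mark (a point): the broad black mark on the top of the case, 41 mm from the axis
- timer_edge (a point): point on the side of the timer's case, 46 mm out along its x axis
- ink_bottle: bystander, to be left alone: white ink bottle, 48 mm across, 110 mm high; origin in the middle of its underside
- ink_bottle2: bystander, to be left alone: second white ink bottle, 48 mm across, 110 mm high; origin in the middle of its underside
- tape: bystander, to be left alone: roll of clear tape lying flat, 90 mm across, 24 mm high; origin in the middle of its underside
- cartridge: bystander, to be left alone: black ink cartridge standing on edge, 75 x 18 mm, 58 mm high; origin in the middle of its underside
- brush: bystander, to be left alone: small brush lying on the table; origin in the middle of its underside
- mug: bystander, to be left alone: white mug, 80 mm across, 90 mm high; origin in the middle of its underside

How it is judged:
By the outcome, as a careful person would: the job done as asked, in the order asked, and still so for the second after the job is handed in, with the robot touching nothing.
Of block1, block2, block3, block4, block5 only 3 to 5 are there at a start; the rules pass over those that are not, and their reading is None.
At some moment in a run one of block1, block2, block3, block4, block5 may be knocked a few centimetres aside while the robot is not near it.
Once in a run the grip may slacken for a moment while it holds something.
It also fails if it takes over 210 s, if anything falls off the work surface, if the arm or the gripper's body presses on something with over 40 N, if the wrist force passes 120 N, or if a joint passes its speed limit or range.

## Working session

There is one attempt and no reset: what is moved stays moved. The work goes in short steps, Python scripts to look and compute and a tool call to move; the robot and the scene stay as the last step left them, time stands still between calls to the robot, and variables do not carry over. Pictures are saved under pics/ and viewed, at most 14 in all, crops included, and the job is handed in when it is done.

Besides the shell and the picture viewer there is one more tool, called after "Request:" by a JSON object that holds its "op" and its "data", one argument or row to a line. send_rows: Moves the arm, as the interface text tells. Its arguments: {"type":"object","properties":{"commands":{"type":"string"},"grip_force":{"type":"number"}},"required":["commands"]}

```bash
ls; mkdir -p pics; python3 - <<'E'
from station import readout, cams
import cv2
s=readout.sense()
print(s)
for n in ("scene","top"):
    c=cams.snapshot(n); cv2.imwrite(f"pics/{n}0.png",c["pixels"][:,:,::-1]); print(n,c["intrinsics"],c["eye"],c["rotation"])
E
```

```text
pics
{'t': 0.0, 'q': array([-1.38648767e+00,  5.28459136e-01,  1.43392988e+00, -4.84250666e-05,
        1.18138474e+00, -1.78521795e-01]), 'qd': array([ 4.88821859e-04, -1.31003703e-03, -7.96868577e-04,  1.58008362e-03,
       -4.12634698e-05, -2.74415582e-04]), 'tau': array([-3.62752944e-04, -4.42353845e+01, -1.78024596e+01, -3.45712142e-04,
        8.49109143e-03, -1.13699394e-05]), 'tcp_pos': array([ 0.22169617, -0.58359827,  0.23832914]), 'tool_rot': array([ 9.83587092e-01,  1.80430715e-01, -2.55451102e-05, -1.09048387e-03]), 'force': array([ 0.25433461, -0.85877203, -0.10033597]), 'ft_torque': array([-0.01182779, -0.01127598, -0.02286568]), 'gripper_force': 0.0, 'finger_gap': 0.9951195258334148}
scene [[379.09760144   0.         313.72113815]
 [  0.         379.09760144 199.58468843]
 [  0.           0.           1.        ]] [1.22853089 0.56576204 1.15622778] [ 0.41996776  0.83760498 -0.31390792 -0.15331925]
top [[492.96658173   0.         322.33063835]
 [  0.         492.96658173 208.8080378 ]
 [  0.           0.           1.        ]] [ 0.27654478 -0.00808756  1.52616129] [-0.70462879  0.70490856 -0.04907203  0.06476208]
```

View pics/top0.png

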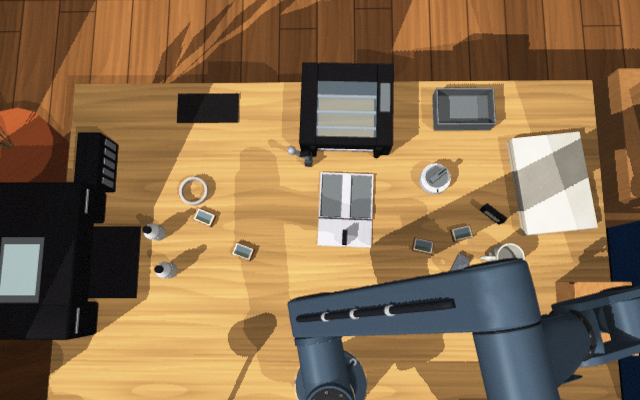

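View pics/scene0.png

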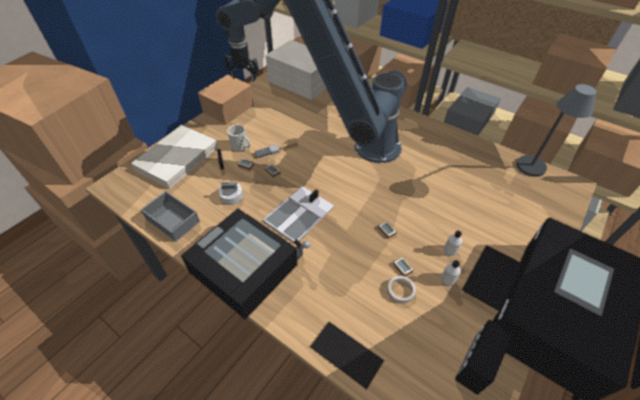

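The top view shows four blocks at (205,217), (244,251), (424,245) and (461,234). The carrier is at (345,210), the curer mouth at (345,150), the lever ball at (292,150) and the timer at (435,178).

```bash
cat > h.py <<'E'
import numpy as np, cv2
from scipy.spatial.transform import Rotation as R
from station import readout, cams
def snap(n,save=None):
    c=cams.snapshot(n); c["img"]=c["pixels"][:,:,::-1].copy()
    if save: cv2.imwrite(f"pics/{save}.png",c["img"])
    r=np.asarray(c["rotation"]); c["R"]=R.from_quat(r).as_matrix() if r.size==4 else r
    return c
def p2w(c,uv,z):
    uv=np.atleast_2d(np.asarray(uv,float)); d=np.c_[uv,np.ones(len(uv))]@np.linalg.inv(c["intrinsics"]).T@c["R"].T
    return c["eye"]+d*((z-c["eye"][2])/d[:,2])[:,None]
def w2p(c,P):
    q=(np.atleast_2d(P)-c["eye"])@c["R"]@c["intrinsics"].T
    return q[:,:2]/q[:,2:]
def rel(target,yaw=None):
    """shift in tool axes (units of 20mm) to target xyz, spin in units 4 deg to bring tool y axis along world yaw (deg, mod 180)"""
    s=readout.sense(); M=R.from_quat(s["tool_rot"]).as_matrix()
    d=M.T@(np.asarray(target)-s["tcp_pos"])/0.02
    a=np.degrees(np.arctan2(M[1,1],M[0,1])); sp=None
    if yaw is not None: sp=-(((yaw-a+90)%180)-90)/4
    return d.round(2),sp,a
E
python3 - <<'E'
from h import *
img=cv2.imread("pics/top0.png")
cv2.imwrite("pics/top0c.png",cv2.resize(img[60:280,150:540],None,fx=2,fy=2,interpolation=cv2.INTER_CUBIC))
c=snap("top")
for n,uv,z in [("b1",(205,217),.016),("b2",(244,251),.016),("b3",(424,245),.016),("b4",(461,234),.016),("timer",(435,178),.06),
  ("mouthL",(303,152),.11),("mouthR",(391,152),.11),("car ul",(320,172),.011),("car ur",(373,172),.011),("car bl",(318,245),.006),("car br",(371,247),.006)]:
    print(n,p2w(c,uv,z)[0].round(3))
E
```

```text
b1 [0.497 0.391 0.016]
b2 [0.391 0.266 0.016]
b3 [ 0.409 -0.285  0.016]
b4 [ 0.443 -0.399  0.016]
timer [ 0.609 -0.317  0.06 ]
mouthL [0.678 0.081 0.11 ]
mouthR [ 0.677 -0.179  0.11 ]
car ul [0.641 0.033 0.011]
car ur [ 0.64  -0.133  0.011]
car bl [0.411 0.039 0.006]
car br [ 0.404 -0.124  0.006]
```

View pics/top0c.png

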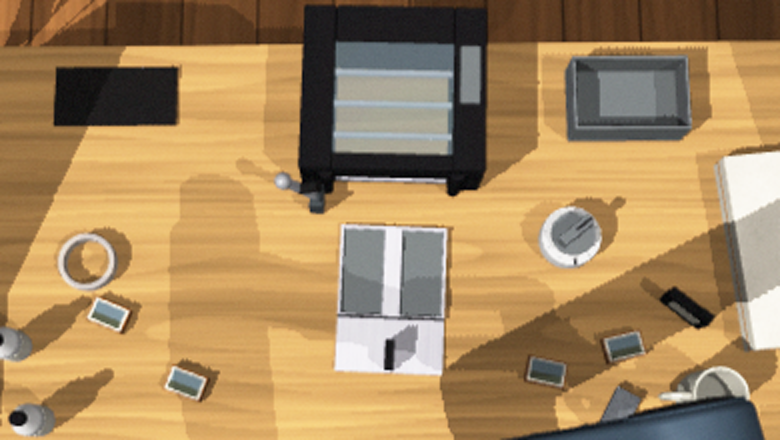

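The zoomed crop shows the same four blocks, with the carrier almost in line with the mouth. The timer's black mark is at the bottom of its rim. Next I move over the right-hand blocks.

```bash
python3 - <<'E'
from h import *
print(rel([.40,-.34,.25],90))
c=snap("wrist"); s=readout.sense(); M=R.from_quat(s["tool_rot"]).as_matrix()
print("cam in tool",M.T@(c["eye"]-s["tcp_pos"]), "R",(M.T@c["R"]).round(3), c["intrinsics"])
E
```

```text
(array([12.66, -8.23, -0.55]), np.float64(5.196603277676594), np.float64(-69.21358688929362))
cam in tool [ 0.0687855  -0.00035228 -0.13581236] R [[-0.    -0.963 -0.268]
 [ 1.    -0.    -0.001]
 [ 0.001 -0.268  0.963]] [[334.57050203   0.         317.7670085 ]
 [  0.         334.57050203 197.41398021]
 [  0.           0.           1.        ]]
```

Request:
{"op": "send_rows", "data": {
  "commands": "85 1 -0.65 0 0;85 1 -0.65 0 0;85 1 -0.65 0 0;85 1 -0.65 0 0;85 1 -0.65 0 0;85 1 -0.65 0 0;85 1 -0.65 0 0;85 1 -0.65 0 0;85 1 -0.65 0 0;85 1 -0.65 0 0;85 1 -0.65 0 0;85 1 -0.65 0 0;85 0.66 -0.43 0 0;85 0 0 0 1;85 0 0 0 1;85 0 0 0 1;85 0 0 0 1;85 0 0 0 1;85 0 0 0 0.2;85 0 0 0 0"
}}

```text
t: 1.87
tcp_pos: [0.4001, -0.3405, 0.2392]
tool_rot: [1.0, 0.0, -0.0, -0.0]
force: [-0.6, -0.6, 0.2]
finger_gap: 0.992
gripper_force: 0.0
```

```bash
python3 - <<'E'
from h import *
s=readout.sense(); print(s["t"],s["tcp_pos"],rel(s["tcp_pos"],90))
c=snap("wrist","w1"); cv2.imwrite("pics/t1.png",snap("top")["img"])
E
```

```text
1.8667 [ 0.40009375 -0.34045043  0.23924139] (array([0., 0., 0.]), np.float64(0.01138714086739867), np.float64(-89.9544514365304))
```

View pics/w1.png

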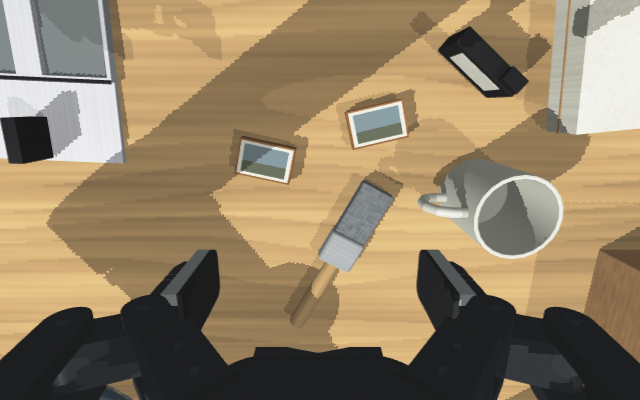

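The wrist view shows block3 at (266,160), block4 at (378,124), the brush at (355,235) and the mug at (500,205). I'll measure both blocks with a colour mask.

```bash
cat >> h.py <<'E'
def blocks(c,z=.016,amin=18,amax=34):
    """white/blue prints (not warm wood) -> centre, yaw of long side (deg), sizes mm"""
    im=c["img"].astype(float); b,r=im[...,0],im[...,2]
    m=((r-b)<0.22*r+4).astype(np.uint8); out=[]
    cs,_=cv2.findContours(m,cv2.RETR_EXTERNAL,cv2.CHAIN_APPROX_NONE)
    for k in cs:
        if cv2.contourArea(k)<60: continue
        W=p2w(c,k[:,0],z)[:,:2]*1000
        (cx,cy),(w,h),a=cv2.minAreaRect(W.astype(np.float32)); a=np.radians(a)
        if w>h: d=(np.cos(a),np.sin(a))
        else: d=(-np.sin(a),np.cos(a))
        if 45<max(w,h)<70 and 28<min(w,h)<50: out.append((cx/1000,cy/1000,np.degrees(np.arctan2(d[1],d[0]))%180,w,h))
    return [np.round(o,3) for o in out]
E
python3 - <<'E'
from h import *
c=snap("wrist"); 
for o in blocks(c): print(o)
t=snap("top")
for o in blocks(t): print("top",o)
for uv in [[(242,137),(297,146),(289,183),(236,174)],[(347,112),(402,100),(409,135),(355,149)]]:
    W=p2w(c,uv,.016); print(W[:,:2].round(3).tolist(),W.mean(0).round(3))
E
```

```text
[ 0.409 -0.282 77.575 56.837 36.279]
[  0.448  -0.402 103.184  36.165  56.741]
top [ 0.335  0.506 90.05  45.674 65.602]
top [ 0.391  0.271 70.541 55.344 35.019]
top [ 0.498  0.395 67.584 55.494 34.776]
[[0.435, -0.259], [0.426, -0.318], [0.385, -0.308], [0.395, -0.25]] [ 0.41  -0.284  0.016]
[[0.461, -0.37], [0.473, -0.427], [0.437, -0.436], [0.422, -0.38]] [ 0.448 -0.403  0.016]
```

Request:
{"op": "send_rows", "data": {
  "commands": "85 0.15 -0.98 0 0;85 0.15 -0.97 0 0;85 0.15 -0.97 0 0;85 0 0 1 1;85 0 0 1 1;85 0 0 1 1;85 0 0 1 0.1;85 0 0 1 0;85 0 0 1 0;85 0 0 1 0;85 0 0 1 0;85 0 0 1 0;85 0 0 0.7 0;85 0 0 0.7 0;85 0 0 0.5 0;85 0 0 0.36 0;85 0 0 0 0;85 0 0 0 0",
  "grip_force": 40
}}

```text
t: 3.57
tcp_pos: [0.4092, -0.2822, 0.0141]
tool_rot: [0.994, -0.108, -0.0, -0.0]
force: [-0.5, -0.5, 0.5]
finger_gap: 0.992
gripper_force: 0.0
```

```bash
python3 - <<'E'
from h import *
print(readout.sense()["tcp_pos"],rel([0,0,0],77.6)[1])
snap("wrist","w2")
c=snap("scene"); p=w2p(c,readout.sense()["tcp_pos"])[0].astype(int); print(p)
E
```

```text
[ 0.40920181 -0.28220433  0.01408263] -0.0011854342041885957
[271 168]
```

View pics/w2.png

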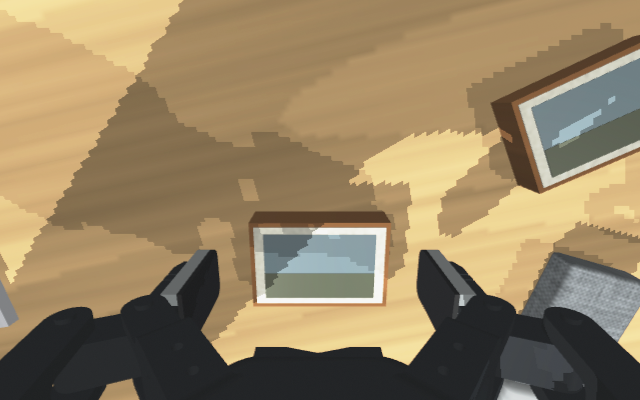

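The pads, with tips at (205,250) and (430,250), straddle the block centred at (320,265). Open fingertips ride high, so I go 5 mm lower and close.

Request:
{"op": "send_rows", "data": {
  "commands": "85 0 0 0.25 0;70 0 0 0 0;60 0 0 0 0;50 0 0 0 0;50 0 0 0 0;50 0 0 0 0;50 0 0 0 0;50 0 0 0 0",
  "grip_force": 40
}}

```text
t: 4.33
tcp_pos: [0.4092, -0.2822, 0.0096]
tool_rot: [0.994, -0.108, 0.0, 0.0]
force: [-1.1, -0.5, 6.4]
finger_gap: 0.684
gripper_force: 43.3
```

```bash
python3 - <<'E'
from h import *
s=readout.sense(); print(s["tcp_pos"],s["gripper_force"],s["finger_gap"])
c=snap("wrist"); cv2.imwrite("pics/w3.png",cv2.resize(c["img"][190:360,150:490],None,fx=2.2,fy=2.2,interpolation=cv2.INTER_CUBIC))
E
```

```text
[ 0.40923991 -0.28221403  0.00963772] 43.33333611488342 0.6835169321670665
```

View pics/w3.png

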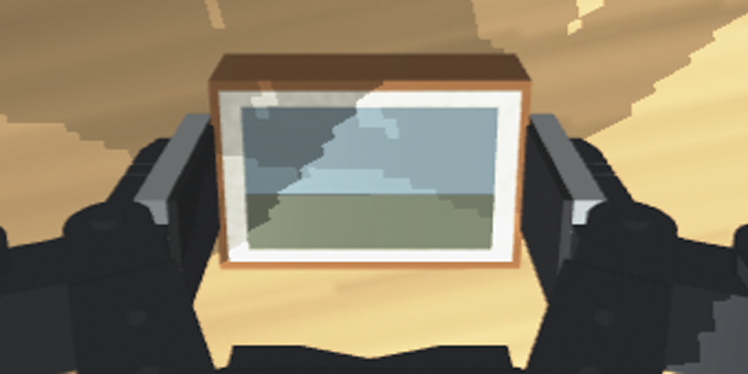

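The block is held between both pads (43 N), but only its top few millimetres. I'll reopen, go 3 mm lower, regrip and lift.

Request:
{"op": "send_rows", "data": {
  "commands": "75 0 0 0 0;75 0 0 0 0;75 0 0 0.17 0;75 0 0 0 0;50 0 0 0 0;50 0 0 0 0;50 0 0 0 0;50 0 0 0 0;50 0 0 -0.3 0;50 0 0 -0.5 0;50 0 0 -0.5 0;50 0 0 -0.5 0;50 0 0 0 0",
  "grip_force": 50
}}

```text
t: 5.47
tcp_pos: [0.4101, -0.2831, 0.0441]
tool_rot: [0.994, -0.108, 0.002, 0.001]
force: [0.3, -0.0, -0.8]
finger_gap: 0.69
gripper_force: 54.0
```

```bash
python3 - <<'E'
from h import *
s=readout.sense(); print(s["tcp_pos"],s["gripper_force"],s["finger_gap"],s["force"])
c=snap("top"); im=c["img"]; g=cv2.cvtColor(im,cv2.COLOR_BGR2HSV)
# carrier: not-warm mask, component at (345,190)
r,b=im[...,2].astype(float),im[...,0].astype(float)
m=((r-b)<0.22*r+4).astype(np.uint8)
n,l,st,_=cv2.connectedComponentsWithStats(m); 
k=l[240,325]; print(st[k])
cs=cv2.findContours((l==k).astype(np.uint8),0,1)[0][0]
W=(p2w(c,cs[:,0],.008)[:,:2]*1000).astype(np.float32); print(cv2.minAreaRect(W)); print((cv2.boxPoints(cv2.minAreaRect(W))).round(1).tolist())
cv2.imwrite("pics/t3.png",cv2.resize(im[50:280,270:470],None,fx=3,fy=2.6,interpolation=cv2.INTER_CUBIC))
E
```

```text
[ 0.41012283 -0.28310042  0.04406499] 54.03694152832031 0.6898732795466024 [ 0.26326492 -0.00109158 -0.82912831]
[  241   163   284   237 25700]
((344.49517822265625, -87.85906982421875), (610.9686279296875, 837.1118774414062), 38.669376373291016)
[[-155.5, 48.099998474121094], [367.5, -605.5], [844.5, -223.8000030517578], [321.5, 429.79998779296875]]
```

Gripped at gap 0.69, lifted. I carry it over the carrier and take one look from there.

Request:
{"op": "send_rows", "data": {
  "commands": "50 0 0 -1 -1;50 0 0 -1 -1;50 0 0 -1 -1;50 0 0 -1 -0.1;50 0.8 -0.9 -0.8 0;50 0.8 -0.9 -0.8 0;50 0.8 -0.9 -0.8 0;50 0.8 -0.9 -0.8 0;50 0.8 -0.9 -0.8 0;50 0.8 -0.9 -0.8 0;50 0.8 -0.9 -0.8 0;50 0.8 -0.9 -0.8 0;50 0 0 0 0;50 0 0 0 0"
}}

```text
t: 6.68
tcp_pos: [0.5378, -0.1373, 0.2503]
tool_rot: [1.0, 0.001, 0.001, 0.001]
force: [-0.3, -1.3, -1.1]
finger_gap: 0.687
gripper_force: 54.2
```

```bash
python3 - <<'E'
from h import *
s=readout.sense(); print(s["tcp_pos"],s["gripper_force"],s["finger_gap"])
snap("wrist","w4")
E
```

```text
[ 0.53778951 -0.13733183  0.25034187] 54.24028515815735 0.6873092054214704
```

View pics/w4.png

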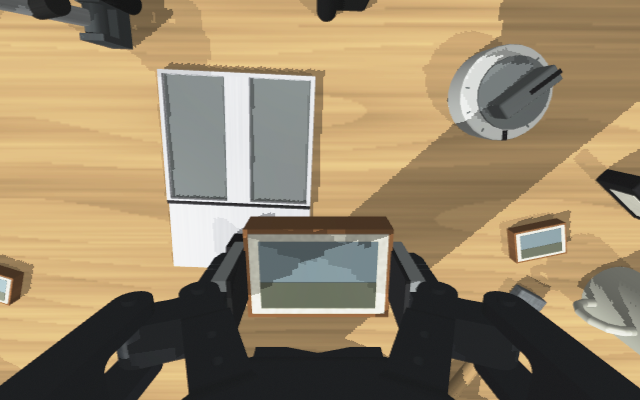

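The carrier shows clearly: blade corners at (157,69) and (315,77), line ends at (167,202) and (310,208). The timer is at (505,92), with its mark at (505,135) and pointer stripe at (545,78), and the mouth's right post is at (328,10). The block is held squarely.

```bash
cat >> h.py <<'E'
def fit2d(L,W):
    "rigid 2D fit local->world; returns origin, yaw deg, residuals mm"
    L=np.asarray(L,float);W=np.asarray(W,float)[:,:2]; l,w=L.mean(0),W.mean(0); A=(W-w); B=(L-l)
    a=np.arctan2((B[:,0]*A[:,1]-B[:,1]*A[:,0]).sum(),(B*A).sum()); M=np.array([[np.cos(a),-np.sin(a)],[np.sin(a),np.cos(a)]])
    o=w-M@l; return o,np.degrees(a),((L@M.T+o-W)*1000).round(1)
def at(o,a,xy): a=np.radians(a); return np.array(o)+np.array([[np.cos(a),-np.sin(a)],[np.sin(a),np.cos(a)]])@np.array(xy)
E
python3 - <<'E'
from h import *
c=snap("wrist")
g=cv2.cvtColor(c["img"],cv2.COLOR_BGR2GRAY)
W=np.r_[p2w(c,[(157,69),(315,77)],.011),p2w(c,[(167.5,201.5),(311,208)],.008)]
L=[(.145,.083),(.145,-.083),(0,.083),(0,-.083)]
o,a,r=fit2d(L,W); print(o,a,r.tolist())
for x,y in [(.095,-.046),(.05,-.046),(.095,.046),(.05,.046),(-.06,0)]: print((x,y),at(o,a,(x,y)).round(4))
print("mark",p2w(c,(505,135),.04),"timer",p2w(c,[(449,95),(553,92)],.04).round(3), "post",p2w(c,(328,10),.04).round(3))
print("pointer",p2w(c,[(532,92),(560,69),(485,113)],.079).round(3))
print("blocks",blocks(c))
E
```

```text
[ 0.49108378 -0.0447683 ] -2.60463329493282 [[-0.6, -0.0], [-0.3, -0.2], [0.3, -1.3], [0.6, 1.5]]
(0.095, -0.046) [ 0.5839 -0.095 ]
(0.05, -0.046) [ 0.5389 -0.093 ]
(0.095, 0.046) [ 0.5881 -0.0031]
(0.05, 0.046) [ 0.5431 -0.0011]
(-0.06, 0) [ 0.4311 -0.042 ]
mark [[ 0.57481788 -0.32775307  0.04      ]] timer [[ 0.614 -0.267  0.04 ]
 [ 0.617 -0.369  0.04 ]] post [[ 0.689 -0.146  0.04 ]]
pointer [[ 0.615 -0.324  0.079]
 [ 0.634 -0.345  0.079]
 [ 0.598 -0.286  0.079]]
blocks [array([  0.447,  -0.403, 103.227,  36.328,  56.767])]
```

Request:
{"op": "send_rows", "data": {
  "commands": "50 0.77 -0.71 0.5 0;50 0.77 -0.71 1 0;50 0.76 -0.7 1 0;50 0 0 1 0.65;50 0 0 1 0;50 0 0 1 0;50 0 0 1 0;50 0 0 1 0;50 0 0 1 0;50 0 0 1 0;50 0 0 1 0;50 0 0 0.8 0;50 0 0 0.25 0;50 0 0 0.2 0;50 0 0 0.1 0;50 0 0 0 0;50 0 0 0 0"
}}

```text
t: 8.2
tcp_pos: [0.5802, -0.0961, 0.0143]
tool_rot: [1.0, -0.023, -0.003, -0.0]
force: [-7.9, -0.5, 11.1]
finger_gap: 0.687
gripper_force: 60.6
```

```bash
python3 - <<'E'
from h import *
s=readout.sense(); print(s["tcp_pos"],s["gripper_force"],s["finger_gap"],s["force"])
snap("wrist","w5")
E
```

```text
[ 0.58017169 -0.09612435  0.01432483] 60.62237195670605 0.6869177076543007 [-7.87496518 -0.48006601 11.09498397]
```

View pics/w5.png

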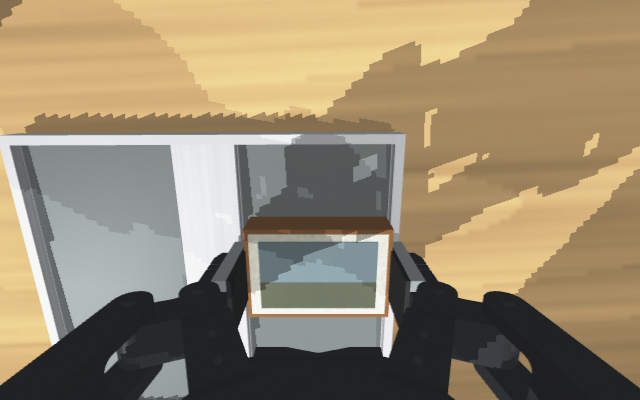

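The block sits inside the right lane and contact is felt. Release and rise.

Request:
{"op": "send_rows", "data": {
  "commands": "50 0 0 -0.05 0;66 0 0 0 0;72 0 0 0 0;72 0 0 0 0;72 0 0 0 0;72 0 0 -0.5 0;72 0 0 -1 0;85 0 0 -1 0;85 0 0 -1 0;85 0 0 -1 0;85 0 0 -1 0;85 0 0 -1 0;85 0 0 0 0"
}}

```text
t: 9.33
tcp_pos: [0.5858, -0.0965, 0.1483]
tool_rot: [1.0, -0.023, 0.004, 0.001]
force: [0.1, 0.4, 0.8]
finger_gap: 0.996
gripper_force: 0.0
```

```bash
python3 - <<'E'
from h import *
s=readout.sense(); print(s["tcp_pos"],s["force"])
c=snap("wrist","w6"); print("22",blocks(c,.022)); t=snap("top","t6"); print(blocks(t))
print(rel([.448,-.402,.12],103.2))
E
```

```text
[ 0.58584847 -0.09652674  0.1483068 ] [0.11049116 0.44009923 0.83282383]
22 []
[array([ 0.335,  0.505, 90.049, 45.674, 68.244]), array([  0.447,  -0.401, 103.967,  36.17 ,  55.431]), array([ 0.498,  0.395, 68.381, 55.475, 35.649])]
(array([-6.08, 15.6 ,  1.24]), np.float64(-3.9503869909682265), np.float64(-92.60154796387289))
```

View pics/w6.png

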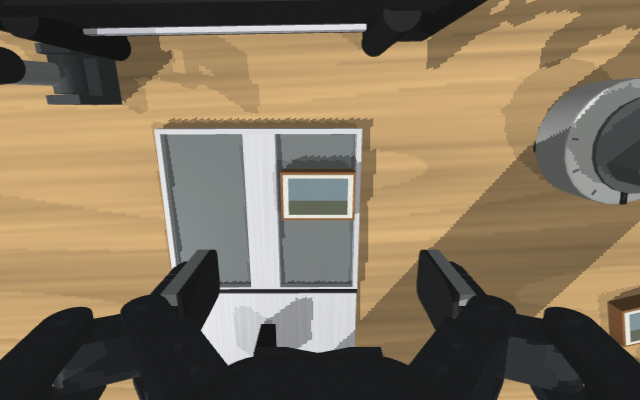

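Block lies flat in the right lane at (318,196). On to block4.

Request:
{"op": "send_rows", "data": {
  "commands": "85 -0.38 0.98 0.08 0;85 -0.38 0.98 0.08 0;85 -0.38 0.98 0.08 0;85 -0.38 0.98 0.08 0;85 -0.38 0.98 0.08 0;85 -0.38 0.98 0.08 0;85 -0.38 0.98 0.08 0;85 -0.38 0.98 0.08 0;85 -0.38 0.98 0.08 0;85 -0.38 0.98 0.08 0;85 -0.38 0.98 0.08 0;85 -0.38 0.98 0.08 0;85 -0.38 0.98 0.08 0;85 -0.38 0.98 0.08 0;85 -0.38 0.98 0.08 0;85 -0.38 0.9 0.04 0;85 0 0 0 -1;85 0 0 0 -1;85 0 0 0 -1;85 0 0 0 -1"
}}

```text
t: 11.1
tcp_pos: [0.4465, -0.4012, 0.1171]
tool_rot: [0.993, 0.118, -0.001, -0.002]
force: [1.1, 0.3, 0.0]
finger_gap: 0.998
gripper_force: 0.0
```

```bash
python3 - <<'E'
from h import *
c=snap("wrist"); b=blocks(c); print(b)
print(readout.sense()["tcp_pos"])
if b: print(rel([b[0][0],b[0][1],.006],b[0][2]))
E
```

```text
[array([  0.448,  -0.402, 103.582,  35.992,  56.828])]
[ 0.44658161 -0.40109071  0.11711864]
(array([0.07, 0.08, 5.56]), np.float64(0.02677505585565143), np.float64(-76.31089977657739))
```

Request:
{"op": "send_rows", "data": {
  "commands": "85 0.07 0.08 1 0;85 0 0 1 0;85 0 0 1 0;85 0 0 1 0;85 0 0 0.8 0;85 0 0 0.5 0;85 0 0 0.22 0;85 0 0 0 0;85 0 0 0 0;50 0 0 0 0;50 0 0 0 0;50 0 0 0 0;50 0 0 0 0;50 0 0 0 0"
}}

```text
t: 12.32
tcp_pos: [0.4498, -0.4039, 0.01]
tool_rot: [0.993, 0.117, 0.001, 0.001]
force: [0.4, -0.1, 6.5]
finger_gap: 0.683
gripper_force: 54.8
```

```bash
python3 - <<'E'
from h import *
s=readout.sense(); print(s["tcp_pos"],s["force"],s["finger_gap"],s["gripper_force"])
print(rel([.5389,-.093,.15],87.4))
E
```

```text
[ 0.44984448 -0.40388952  0.00998963] [ 0.42329803 -0.06226906  6.53168925] 0.6831401136823477 54.757506251335144
(array([  7.94, -14.08,  -7.02]), np.float64(3.9951385474135463), np.float64(-76.6194458103458))
```

Request:
{"op": "send_rows", "data": {
  "commands": "74 0 0 0 0;74 0 0 0 0;74 0 0 0.17 0;50 0 0 0 0;50 0 0 0 0;50 0 0 0 0;50 0 0 0 0;50 0 0 -0.3 0;50 0 0 -0.6 0;50 0 0 -1 0;50 0 0 -1 1;50 0 0 -1 1;50 0 0 -1 1;50 0 0 -1 1;50 0.2 -0.8 0 0;50 0.2 -0.9 0 0;50 0.25 -1 0 0;50 0.25 -1 0 0;50 0.25 -1 0 0"
}}

```text
t: 13.9
tcp_pos: [0.4762, -0.3081, 0.123]
tool_rot: [1.0, -0.022, -0.0, -0.001]
force: [0.3, 0.3, -0.6]
finger_gap: 0.685
gripper_force: 55.2
```

Request:
{"op": "send_rows", "data": {
  "commands": "50 0.25 -1 0 0;50 0.25 -1 0 0;50 0.25 -1 0 0;50 0.25 -1 0 0;50 0.25 -1 0 0;50 0.25 -1 0 0;50 0.25 -1 0 0;50 0.25 -1 0 0;50 0.25 -1 0 0;50 0.25 -1 0 0;50 0.1 -1 0 0;50 0 0 0 0;50 0 0 0 0"
}}

```text
t: 14.98
tcp_pos: [0.5378, -0.0911, 0.123]
tool_rot: [1.0, -0.021, -0.001, -0.0]
force: [0.1, 0.3, -0.9]
finger_gap: 0.689
gripper_force: 55.1
```

```bash
python3 - <<'E'
from h import *
s=readout.sense(); print(s["tcp_pos"],s["finger_gap"],s["gripper_force"])
print(rel([.5389,-.093,.014],87.4))
c=snap("wrist","w7")
E
```

```text
[ 0.53777775 -0.09109903  0.12299059] 0.6888283153428432 55.10788321495056
(array([0.07, 0.09, 5.45]), np.float64(0.050630332299448355), np.float64(-92.39747867080223))
```

View pics/w7.png

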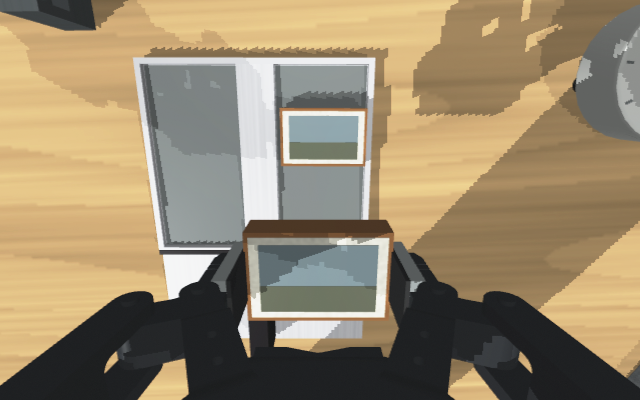

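The placed block is at (324,137). Carrier corners are at (134,58) and (375,58), and the line's left end is at (160,250). Before lowering I recheck the carrier pose.

```bash
python3 - <<'E'
from h import *
c=snap("wrist")
W=np.r_[p2w(c,[(134,58),(375.5,58)],.011),p2w(c,[(160,250)],.008)]
o,a,r=fit2d([(.145,.083),(.145,-.083),(0,.083)],W); print(o,a,r.tolist())
b=p2w(c,[(281,109),(366,109),(365,165),(282,164)],.022); print(b[:,:2].round(3).tolist())
p=at(o,a,(.049,-.046)); print(p,rel([*p,.014],90+a))
E
```

```text
[ 0.4939912  -0.04485727] -2.841554515178545 [[0.3, 0.2], [-0.7, 0.7], [0.4, -0.8]]
[[0.604, -0.069], [0.602, -0.127], [0.563, -0.126], [0.566, -0.067]]
[ 0.54065054 -0.09322984] (array([0.13, 0.01, 5.45]), np.float64(0.0712524258448326), np.float64(-92.5565448117992))
```

Request:
{"op": "send_rows", "data": {
  "commands": "50 -0.2 0.05 0.5 0;50 0 0 1 0;50 0 0 1 0;50 0 0 1 0;50 0 0 1 0;50 0 0 0.5 0;50 0 0 0.3 0;50 0 0 0.08 0;50 0 0 0 0;50 0 0 0 0;66 0 0 0 0;72 0 0 0 0;72 0 0 0 0;72 0 0 -0.4 0;72 0 0 -1 0;80 0 0 -1 0;85 0 0 -1 0;85 0 0 -1 0;85 0 0 -1 0;85 0 0 -1 0"
}}

```text
t: 16.75
tcp_pos: [0.5342, -0.0936, 0.1453]
tool_rot: [1.0, -0.023, 0.0, 0.0]
force: [1.2, 0.1, 0.3]
finger_gap: 0.996
gripper_force: 0.0
```

```bash
python3 - <<'E'
from h import *
s=readout.sense(); print(s["tcp_pos"],s["force"],s["tool_rot"])
c=snap("wrist","w8"); t=snap("top","t8"); print(blocks(t))
cv2.imwrite("pics/wt8.png",np.hstack([c["img"][:,80:480],cv2.resize(t["img"][130:280,170:320],(400,400),interpolation=cv2.INTER_CUBIC)]))
print(rel([.391,.271,.12],70.5))
E
```

```text
[ 0.53423004 -0.0935507   0.14532447] [1.24678367 0.12441229 0.30313453] [ 9.99741595e-01 -2.27299891e-02  2.84407558e-04  9.59885462e-05]
[array([ 0.335,  0.506, 90.05 , 45.672, 65.602]), array([ 0.498,  0.395, 68.381, 55.475, 35.681])]
(array([ -8.11, -17.92,   1.26]), np.float64(4.225802393474268), np.float64(-92.59679042610293))
```

View pics/wt8.png

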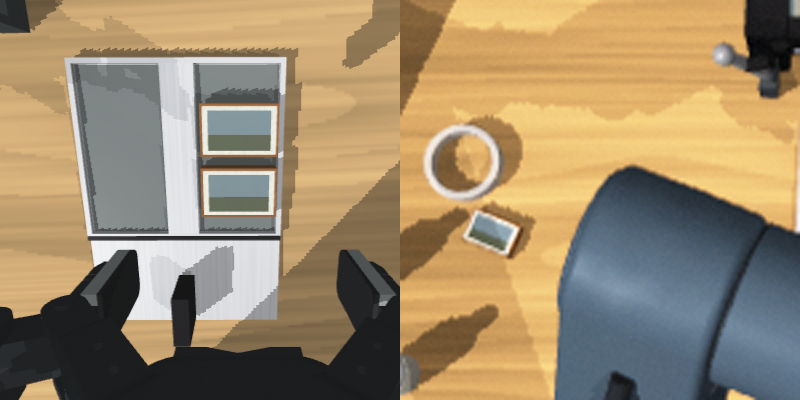

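Both blocks lie flat in the right lane, and block1 is visible at (493,231) in the crop. Now to block2 on the left.

Request:
{"op": "send_rows", "data": {
  "commands": "85 -0.45 -0.99 0.05 0;85 -0.45 -0.99 0.05 0;85 -0.45 -0.99 0.05 0;85 -0.45 -0.99 0.05 0;85 -0.45 -0.99 0.05 0;85 -0.45 -0.99 0.05 0;85 -0.45 -0.99 0.05 0;85 -0.45 -0.99 0.05 0;85 -0.45 -0.99 0.05 0;85 -0.45 -0.99 0.05 0;85 -0.45 -0.99 0.05 0;85 -0.45 -0.99 0.05 0;85 -0.45 -0.99 0.05 0;85 -0.45 -0.99 0.05 0;85 -0.45 -0.99 0.05 0;85 -0.45 -0.99 0.05 0;85 -0.45 -0.99 0.05 0;85 -0.45 -0.99 0.05 0;85 0 0 0 1;85 0 0 0 1"
}}

```text
t: 18.52
tcp_pos: [0.3875, 0.2707, 0.1251]
tool_rot: [0.996, -0.093, -0.001, 0.0]
force: [1.1, -1.0, -0.5]
finger_gap: 0.996
gripper_force: 0.0
```

Request:
{"op": "send_rows", "data": {
  "commands": "85 0 0 0 1;85 0 0 0 1;85 0 0 0 0.2;85 0 0 0 0"
}}

```text
t: 18.85
tcp_pos: [0.3884, 0.2696, 0.1253]
tool_rot: [0.986, -0.168, -0.0, 0.0]
force: [-0.8, 0.5, -0.0]
finger_gap: 0.994
gripper_force: 0.0
```

```bash
python3 - <<'E'
from h import *
c=snap("wrist"); b=blocks(c); print(b, blocks(snap("top")))
print(readout.sense()["tcp_pos"])
if b: print(rel([b[0][0],b[0][1],.006],b[0][2]))
E
```

```text
[array([ 0.392,  0.271, 69.385, 56.446, 36.316]), array([ 0.5  ,  0.396, 67.753, 56.759, 36.262])] [array([ 0.335,  0.505, 90.049, 45.674, 68.244])]
[0.38866376 0.26960242 0.12538883]
(array([ 0.14, -0.12,  5.97]), np.float64(0.3186274776958271), np.float64(-109.34049008921666))
```

Request:
{"op": "send_rows", "data": {
  "commands": "85 0.14 -0.12 1 0.3;85 0 0 1 0;85 0 0 1 0;85 0 0 1 0;85 0 0 0.9 0;85 0 0 0.6 0;85 0 0 0.4 0;85 0 0 0.1 0;85 0 0 0 0;50 0 0 0 0;50 0 0 0 0;50 0 0 0 0;50 0 0 0 0;50 0 0 0 0;50 0 0 -0.3 0;50 0 0 -0.6 0;50 0 0 -1 0"
}}

```text
t: 20.37
tcp_pos: [0.3914, 0.2706, 0.0432]
tool_rot: [0.984, -0.179, -0.001, 0.001]
force: [0.8, 0.7, -1.4]
finger_gap: 0.688
gripper_force: 53.9
```

Request:
{"op": "send_rows", "data": {
  "commands": "50 0 0 -1 -1;50 0 0 -1 -1;50 0 0 -1 -1;50 0 0 -1 -1;50 0 0 0 -0.5"
}}

```text
t: 20.78
tcp_pos: [0.3941, 0.2719, 0.1272]
tool_rot: [1.0, -0.021, 0.003, -0.001]
force: [0.9, 0.0, -1.0]
finger_gap: 0.692
gripper_force: 53.9
```

```bash
python3 - <<'E'
from h import *
s=readout.sense(); print(s["tcp_pos"],s["force"],s["finger_gap"],s["gripper_force"])
p=at([.494,-.0449],-2.84,(.095,.046)); print(p,rel([*p,.125],87.2))
E
```

```text
[0.39407879 0.27190263 0.12718725] [ 0.90355128  0.03491378 -1.00744026] 0.6920517980456167 53.930577635765076
[ 0.59116248 -0.00366347] (array([10.43, 13.35,  0.14]), np.float64(0.09342888836495433), np.float64(-92.4262844465402))
```

Request:
{"op": "send_rows", "data": {
  "commands": "50 0.5 0.6 0 0;50 0.76 0.98 0 0;50 0.76 0.98 0 0;50 0.76 0.98 0 0;50 0.76 0.98 0 0;50 0.76 0.98 0 0;50 0.76 0.98 0 0;50 0.76 0.98 0 0;50 0.76 0.98 0 0;50 0.76 0.98 0 0;50 0.76 0.98 0 0;50 0.76 0.98 0 0;50 0.76 0.98 0 0;50 0.76 0.98 0 0;50 0 0.05 0 0;50 0 0 0 0;50 0 0 0 0"
}}

```text
t: 22.2
tcp_pos: [0.5864, -0.0056, 0.1235]
tool_rot: [1.0, -0.023, -0.001, -0.0]
force: [-0.8, -0.2, -1.4]
finger_gap: 0.687
gripper_force: 53.9
```

```bash
python3 - <<'E'
from h import *
s=readout.sense(); print(s["tcp_pos"],s["finger_gap"],s["gripper_force"])
c=snap("wrist","w9")
p=at([.494,-.0449],-2.84,(.095,.046)); print(rel([*p,.0145],87.2))
# predicted carrier corner pixels vs. local edges
g=cv2.cvtColor(c["img"],cv2.COLOR_BGR2GRAY)
for n,xy in (("TL",(.145,.083)),("TR",(.145,-.083))):
    q=w2p(c,[*at([.494,-.0449],-2.84,xy),.011])[0]; print(n,q.round(1))
cs=cv2.goodFeaturesToTrack(g,60,.03,6); print(cs[:,0].round().astype(int)[cs[:,0,1]<200].tolist())
E
```

```text
[ 0.5863784  -0.00562321  0.12348491] 0.6867530093189083 53.88998329639435
(array([ 0.26, -0.08,  5.45]), np.float64(0.051043902364241944), np.float64(-92.59582439054302))
TL [265.1 123.5]
TR [493.7 124.3]
[[223, 9], [224, 96], [492, 124], [483, 176], [547, 3], [397, 131], [498, 15], [476, 5], [270, 131], [407, 176], [173, 83], [357, 131], [444, 6], [238, 20]]
```

Request:
{"op": "send_rows", "data": {
  "commands": "50 0.1 -0.08 0.5 0;50 0 0 1 0;50 0 0 1 0;50 0 0 1 0;50 0 0 1 0;50 0 0 0.5 0;50 0 0 0.3 0;50 0 0 0.08 0;50 0 0 0 0;50 0 0 0 0"
}}

```text
t: 23.08
tcp_pos: [0.5902, -0.0044, 0.0167]
tool_rot: [1.0, -0.023, 0.001, 0.0]
force: [-0.1, -0.2, -1.8]
finger_gap: 0.686
gripper_force: 53.9
```

Request:
{"op": "send_rows", "data": {
  "commands": "66 0 0 0 0;72 0 0 0 0;72 0 0 0 0;72 0 0 -0.4 0;72 0 0 -1 0;80 0 0 -1 0;85 0 0 -1 0;85 0 0 -1 0;85 0 0 -1 0;85 0 0 -1 0"
}}

```text
t: 23.92
tcp_pos: [0.5894, -0.0044, 0.1458]
tool_rot: [1.0, -0.023, 0.0, 0.0]
force: [-0.1, -1.1, 0.1]
finger_gap: 0.996
gripper_force: 0.0
```

```bash
python3 - <<'E'
from h import *
s=readout.sense(); print(s["tcp_pos"],s["force"])
c=snap("wrist","w10"); print(blocks(snap("top")))
# prints inside the carrier: coloured (blue sky) patches / brown frames
im=c["img"].astype(int); m=((im[...,2]-im[...,0])>40).astype(np.uint8) # warm
x0,y0=w2p(c,[*at([.494,-.0449],-2.84,(.143,.081)),.006])[0]; x1,y1=w2p(c,[*at([.494,-.0449],-2.84,(.0,-.081)),.006])[0]
print(x0,y0,x1,y1)
k=c["img"][...,2].astype(int)-c["img"][...,0]; 
for col in w2p(c,[[*at([.494,-.0449],-2.84,(.07,y)),.022] for y in (.046,-.046)])[:,0].astype(int):
    v=np.where(k[:330,col]>25)[0]; print(col,v.tolist()[-60:])
print(rel([.499,.3955,.12],67.9))
E
```

```text
[ 0.58941615 -0.00444394  0.14578782] [-0.06473497 -1.07080846  0.12604111]
[array([ 0.335,  0.505, 90.05 , 45.672, 68.244])]
274.45566382668557 128.30643961636338 454.5881475815097 286.6180385810571
317 [75, 76, 77, 78, 79, 80, 81, 82, 83, 84, 85, 86, 87, 88, 89, 90, 91, 92, 93, 94, 95, 96, 97, 98, 99, 100, 101, 102, 103, 104, 105, 106, 107, 108, 109, 110, 111, 112, 113, 114, 115, 116, 117, 118, 119, 120, 121, 122, 123, 124, 125, 165, 166, 167, 168, 169, 170, 214, 215, 216]
429 [84, 85, 86, 87, 88, 89, 90, 91, 92, 93, 94, 95, 96, 97, 98, 99, 100, 101, 102, 103, 104, 105, 106, 107, 108, 109, 110, 111, 112, 113, 114, 115, 116, 117, 118, 119, 120, 121, 122, 123, 124, 125, 168, 169, 170, 171, 172, 173, 217, 218, 219, 223, 224, 225, 226, 227, 228, 229, 230, 231]
(array([ -5.57, -19.79,   1.34]), np.float64(4.871455287808416), np.float64(-92.61417884876631))
```

Request:
{"op": "send_rows", "data": {
  "commands": "85 -0.28 -0.99 0.05 0;85 -0.28 -0.99 0.05 0;85 -0.28 -0.99 0.05 0;85 -0.28 -0.99 0.05 0;85 -0.28 -0.99 0.05 0;85 -0.28 -0.99 0.05 0;85 -0.28 -0.99 0.05 0;85 -0.28 -0.99 0.05 0;85 -0.28 -0.99 0.05 0;85 -0.28 -0.99 0.05 0;85 -0.28 -0.99 0.05 0;85 -0.28 -0.99 0.05 0;85 -0.28 -0.99 0.05 0;85 -0.28 -0.99 0.05 0;85 -0.28 -0.99 0.05 0;85 -0.28 -0.99 0.05 0;85 -0.28 -0.99 0.05 0;85 -0.28 -0.99 0.05 0;85 -0.28 -0.99 0.05 0;85 -0.28 -0.99 0.05 0"
}}

```text
t: 25.68
tcp_pos: [0.4948, 0.3968, 0.1231]
tool_rot: [1.0, -0.023, -0.001, 0.0]
force: [0.1, 0.4, -0.7]
finger_gap: 0.993
gripper_force: 0.0
```

Request:
{"op": "send_rows", "data": {
  "commands": "85 0 0 0 1;85 0 0 0 1;85 0 0 0 1;85 0 0 0 1;85 0 0 0 0.9;85 0 0 0 0"
}}

```text
t: 26.18
tcp_pos: [0.4951, 0.3959, 0.1231]
tool_rot: [0.981, -0.193, -0.001, 0.0]
force: [-0.1, 0.4, 0.0]
finger_gap: 0.998
gripper_force: 0.0
```

```bash
python3 - <<'E'
from h import *
c=snap("wrist","w11"); b=blocks(c); print(b, blocks(snap("top")))
print(readout.sense()["tcp_pos"])
if b: print(rel([b[0][0],b[0][1],.0045],b[0][2]))
E
```

```text
[array([ 0.499,  0.395, 67.689, 56.619, 35.782])] []
[0.49528378 0.39599716 0.12334802]
(array([ 0.2 , -0.03,  5.94]), np.float64(0.04767917699844304), np.float64(-112.12028329200625))
```

Request:
{"op": "send_rows", "data": {
  "commands": "79 0.2 -0.03 1 0.05;79 0 0 1 0;79 0 0 1 0;79 0 0 1 0;79 0 0 0.9 0;79 0 0 0.6 0;79 0 0 0.4 0;79 0 0 0.05 0;79 0 0 0 0;50 0 0 0 0;50 0 0 0 0;50 0 0 0 0;50 0 0 0 0;50 0 0 0 0;50 0 0 -0.3 0;50 0 0 -0.6 0;50 0 0 -1 0"
}}

```text
t: 27.7
tcp_pos: [0.498, 0.3943, 0.0419]
tool_rot: [0.981, -0.194, -0.002, 0.002]
force: [0.3, 0.2, -0.1]
finger_gap: 0.689
gripper_force: 55.3
```

Request:
{"op": "send_rows", "data": {
  "commands": "50 0 0 -1 -1;50 0 0 -1 -1;50 0 0 -1 -1;50 0 0 -1 -1;50 0 0 0 -0.9;50 0 0 0 0"
}}

```text
t: 28.2
tcp_pos: [0.5003, 0.3957, 0.1254]
tool_rot: [1.0, -0.024, 0.002, -0.001]
force: [-0.5, -0.6, -1.1]
finger_gap: 0.691
gripper_force: 55.3
```

```bash
python3 - <<'E'
from h import *
s=readout.sense(); print(s["tcp_pos"],s["force"],s["finger_gap"],s["gripper_force"])
p=at([.494,-.0449],-2.84,(.043,.046)); print(p,rel([*p,.125],87.2))
E
```

```text
[0.50034574 0.39574626 0.12537372] [-0.48755042 -0.57450622 -1.06774486] 0.6905707718170215 55.347057580947876
[ 0.53922635 -0.00108702] (array([ 2.890e+00,  1.973e+01, -1.000e-02]), np.float64(0.012683507411722417), np.float64(-92.74926597035312))
```

Request:
{"op": "send_rows", "data": {
  "commands": "50 0.14 0.98 0 0;50 0.14 0.98 0 0;50 0.14 0.98 0 0;50 0.14 0.98 0 0;50 0.14 0.98 0 0;50 0.14 0.98 0 0;50 0.14 0.98 0 0;50 0.14 0.98 0 0;50 0.14 0.98 0 0;50 0.14 0.98 0 0;50 0.14 0.98 0 0;50 0.14 0.98 0 0;50 0.14 0.98 0 0;50 0.14 0.98 0 0;50 0.14 0.98 0 0;50 0.14 0.98 0 0;50 0.14 0.98 0 0;50 0.14 0.98 0 0;50 0.14 0.98 0 0;50 0.14 0.98 0 0"
}}

```text
t: 29.87
tcp_pos: [0.5355, 0.0002, 0.1225]
tool_rot: [1.0, -0.025, -0.001, -0.0]
force: [-0.3, -0.5, -1.8]
finger_gap: 0.685
gripper_force: 55.3
```

Request:
{"op": "send_rows", "data": {
  "commands": "50 0 0.1 0 0;50 0 0 0 0;50 0 0 0 0"
}}

```text
t: 30.12
tcp_pos: [0.5355, -0.0005, 0.1226]
tool_rot: [1.0, -0.025, -0.001, -0.0]
force: [-1.1, 0.2, -0.5]
finger_gap: 0.688
gripper_force: 55.3
```

```bash
python3 - <<'E'
from h import *
s=readout.sense(); print(s["tcp_pos"],s["finger_gap"],s["gripper_force"])
c=snap("wrist","w12")
p=at([.494,-.0449],-2.84,(.043,.046)); print(rel([*p,.016],87.2))
g=cv2.cvtColor(c["img"],cv2.COLOR_BGR2GRAY)
for n,xy in (("TL",(.145,.083)),("TR",(.145,-.083))):
    q=w2p(c,[*at([.494,-.0449],-2.84,xy),.011])[0]; print(n,q.round(1))
cs=cv2.goodFeaturesToTrack(g,60,.03,6); print(cs[:,0].round().astype(int)[cs[:,0,1]<110].tolist())
E
```

```text
[ 0.53545836 -0.0005454   0.12263798] 0.6876188722444212 55.317031145095825
(array([0.2 , 0.04, 5.33]), np.float64(-0.007247275535291919), np.float64(-92.82898910214118))
TL [265.   47.3]
TR [508.3  47. ]
[[222, 20], [361, 98], [270, 55], [405, 54], [279, 99], [497, 101], [366, 84]]
```

Request:
{"op": "send_rows", "data": {
  "commands": "50 0.1 0.04 0.5 0;50 0 0 1 0;50 0 0 1 0;50 0 0 1 0;50 0 0 1 0;50 0 0 0.5 0;50 0 0 0.3 0;50 0 0 0.05 0;50 0 0 0 0;50 0 0 0 0;66 0 0 0 0;72 0 0 0 0;72 0 0 0 0;72 0 0 -0.4 0;72 0 0 -1 0;80 0 0 -1 0;85 0 0 -1 0;85 0 0 -1 0;85 0 0 -1 0;85 -0.5 0 -1 0"
}}

```text
t: 31.83
tcp_pos: [0.5302, -0.0019, 0.146]
tool_rot: [1.0, -0.025, 0.002, 0.0]
force: [0.2, -0.4, -1.0]
finger_gap: 0.997
gripper_force: 0.0
```

Request:
{"op": "send_rows", "data": {
  "commands": "85 -0.5 0.5 -1 0;85 -0.5 0.5 -1 0;85 -0.5 0.5 -1 0;85 -0.5 0.5 -1 0;85 0 0 0 0"
}}

```text
t: 32.25
tcp_pos: [0.4864, -0.0408, 0.2279]
tool_rot: [1.0, -0.025, 0.003, 0.001]
force: [0.2, -0.1, 1.5]
finger_gap: 0.995
gripper_force: 0.0
```

```bash
python3 - <<'E'
from h import *
s=readout.sense(); print(s["tcp_pos"],s["force"])
c=snap("wrist","w13"); t=snap("top","t13"); print(blocks(t))
E
```

```text
[ 0.48641107 -0.04081863  0.22793246] [ 0.24803485 -0.1301808   1.54009646]
[array([ 0.335,  0.505, 90.049, 45.674, 68.244])]
```

View pics/w13.png

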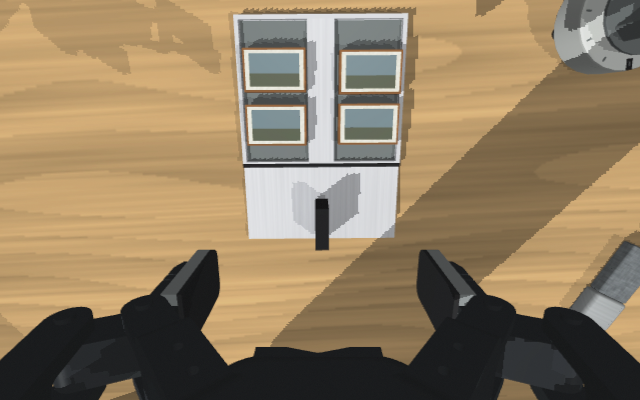

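All four blocks lie flat, with the fin at (322,215). Now I take a view of the mouth, lever and timer together.

Request:
{"op": "send_rows", "data": {
  "commands": "85 0.92 0.5 -0.9 0;85 0.92 0.5 -0.9 0;85 0.92 0.5 -0.9 0;85 0.92 0.5 -0.9 0;85 0 0 0 0;85 0 0 0 0"
}}

```text
t: 32.85
tcp_pos: [0.5585, -0.0828, 0.2952]
tool_rot: [1.0, -0.025, -0.0, -0.0]
force: [-0.3, 0.3, 0.7]
finger_gap: 0.998
gripper_force: 0.0
```

```bash
python3 - <<'E'
from h import *
import pickle
s=readout.sense(); print(s["tcp_pos"])
c=snap("wrist","w14"); pickle.dump(c,open("w14.pkl","wb"))
cv2.imwrite("pics/w14c.png",cv2.resize(c["img"][0:220,100:640],(800,326),interpolation=cv2.INTER_CUBIC))
E
```

```text
[ 0.55846141 -0.08280847  0.29519364]
```

View pics/w14c.png

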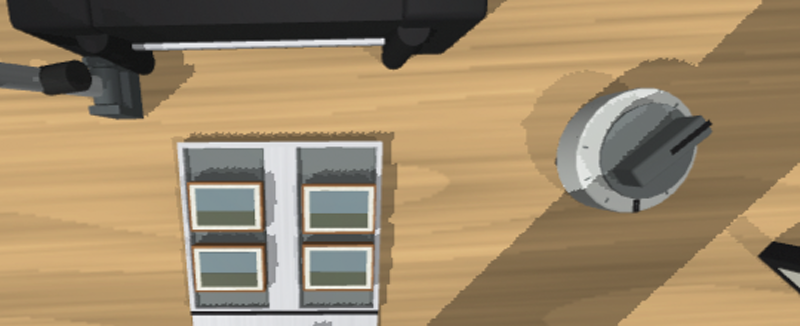

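The crop shows the post bases at (143,75) and (395,69), the lit strip from (133,46) to (384,41), the bracket base's right corner at (142,118), and the lever pivot at (65,77). The timer's top mark is at (636,206) and its pointer tip at (710,123).

```bash
python3 - <<'E'
from h import *
import pickle
c=pickle.load(open("w14.pkl","rb")); k=1.4815
P=lambda q,z:p2w(c,(np.atleast_2d(q)/k)+[100,0],z)
print("posts",P([(143,75),(395,69)],0).round(4).tolist())
print("bracket",P([(142,118)],0).round(4), P([(137,108),(90,104)],.05).round(4).tolist())
W=np.r_[P([(178,143),(383,142)],.011),P([(191,311),(380,310)],.007)]
o,a,r=fit2d([(.145,.083),(.145,-.083),(0,.083),(0,-.083)],W); print("carrier",o,a,r.tolist(),"grip",at(o,a,(-.06,0)))
print("timer mark",P((636,206),.04).round(4)); 
# case-top ellipse by white mask
print("knob bar tip/other",P([(705,118),(618,178)],.079).round(4).tolist(),"stripe",P([(712,124),(672,152)],.079).round(4).tolist())
# curer yaw from top view: black mask outline
t=cv2.imread("pics/t13.png"); T=snap("top")
g=T["img"].max(2); 
cs=[]; 
for u in range(310,386,3):
    col=g[50:110,u].astype(int); cs.append((u,50+np.argmin(np.diff(col))+.5))
cs=np.array(cs); W=p2w(T,cs,.11); print("back edge px",cs[::5].tolist())
f=np.polyfit(W[:,1],W[:,0],1); r=W[:,0]-np.polyval(f,W[:,1]); ok=abs(r)<.004; f=np.polyfit(W[ok,1],W[ok,0],1); print("back edge yaw",np.degrees(-np.arctan(f[0])),ok.sum(),"x at y=-.05",np.polyval(f,-.05))
for nm,u0,u1,sg in (("L",292,312,1),("R",384,402,-1)):
    e=[]
    for v in range(75,140,3):
        row=g[v,u0:u1].astype(int); d=np.diff(row); e.append((u0+(np.argmin(d) if sg>0 else np.argmax(d))+.5,v))
    W=p2w(T,e,.11); f=np.polyfit(W[:,0],W[:,1],1); r=W[:,1]-np.polyval(f,W[:,0]); ok=abs(r)<.004; f=np.polyfit(W[ok,0],W[ok,1],1); print(nm,"yaw",np.degrees(np.arctan(f[0])),ok.sum(),"y at x=.69",np.polyval(f,.69))
E
```

```text
posts [[0.6954, 0.0559, 0.0], [0.6899, -0.1466, 0.0]]
bracket [[0.663  0.0615 0.    ]] [[0.6658, 0.0471, 0.05], [0.6701, 0.0806, 0.05]]
carrier [ 0.49331805 -0.04539041] -2.5131078863984775 [[0.3, -0.2], [0.4, 0.1], [-0.4, -1.8], [-0.3, 1.9]] grip [ 0.43337576 -0.04275954]
timer mark [[ 0.576 -0.328  0.04 ]]
knob bar tip/other [[0.6377, -0.343, 0.079], [0.601, -0.289, 0.079]] stripe [[0.6336, -0.3483, 0.079], [0.6167, -0.324, 0.079]]
back edge px [[310.0, 61.5], [325.0, 61.5], [340.0, 62.5], [355.0, 62.5], [370.0, 62.5], [385.0, 63.5]]
back edge yaw -1.7015033088612437 26 x at y=-.05 0.9598352044085992
L yaw -1.7391013208800967 22 y at x=.69 0.09506655622180331
R yaw -2.238456485710574 21 y at x=.69 -0.18351724649606932
```

The curer's origin comes out near (0.702, -0.0445) with yaw -1.75°. The carrier is at (0.4935, -0.0452) with yaw -2.6°. Next I grip the fin.

Request:
{"op": "send_rows", "data": {
  "commands": "60 -0.91 -0.24 0.5 -0.07;60 -0.91 -0.24 0.5 0;60 -0.91 -0.24 0.5 0;60 -0.91 -0.24 0.5 0;60 -0.91 -0.24 0.5 0;60 -0.91 -0.24 0.5 0;60 -0.88 -0.25 0.5 0;60 0 0 1 0;60 0 0 1 0;60 0 0 1 0;60 0 0 1 0;60 0 0 1 0;60 0 0 1 0;60 0 0 1 0;60 0 0 0.5 0;60 0 0 0 0;60 0 0 0 0"
}}

```text
t: 34.37
tcp_pos: [0.4306, -0.0424, 0.0751]
tool_rot: [1.0, -0.022, -0.002, -0.001]
force: [0.2, -0.2, -0.3]
finger_gap: 0.701
gripper_force: 0.0
```

```bash
python3 - <<'E'
from h import *
s=readout.sense(); print(s["tcp_pos"],s["force"])
print(rel([.4335,-.0426,.026],87.4))
c=snap("wrist","w15")
# fin top visible? dark pixel centroid between fingers
g=c["img"].max(2); m=(g<60).astype(np.uint8)
for v in range(150,330,15): 
    u=np.where(m[v,225:415])[0]+225; print(v,(u.min(),u.max(),len(u)) if len(u) else None)
print(w2p(c,[[*at([.4935,-.0452],-2.6,(x,0)),.046] for x in (-.038,-.082)]))
E
```

```text
[ 0.43062316 -0.04237797  0.07512794] [ 0.19904607 -0.21343439 -0.26473108]
(array([0.15, 0.01, 2.46]), np.float64(0.023487498669823026), np.float64(-92.50605000532073))
150 None
165 None
180 (np.int64(307), np.int64(329), 23)
195 (np.int64(305), np.int64(331), 27)
210 (np.int64(305), np.int64(330), 26)
225 (np.int64(306), np.int64(330), 25)
240 (np.int64(306), np.int64(330), 25)
255 (np.int64(237), np.int64(414), 55)
270 (np.int64(229), np.int64(406), 45)
285 (np.int64(225), np.int64(411), 53)
300 (np.int64(225), np.int64(414), 46)
315 (np.int64(225), np.int64(414), 34)
[[319.15388132 192.69747254]
 [318.94810469 270.5725609 ]]
```

Request:
{"op": "send_rows", "data": {
  "commands": "60 0.15 0 1 0;60 0 0 0.9 0;60 0 0 0.5 0;60 0 0 0.06 0;40 0 0 0 0;20 0 0 0 0;5 0 0 0 0;5 0 0 0 0;5 0 0 0 0;5 0 0 0 0;5 0 0 0 0;5 0 0 0 0;5 0 0 0 0",
  "grip_force": 70
}}

```text
t: 35.5
tcp_pos: [0.4361, -0.0436, 0.0278]
tool_rot: [1.0, -0.022, 0.001, 0.0]
force: [0.6, 2.0, 6.4]
finger_gap: 0.15
gripper_force: 69.2
```

```bash
python3 - <<'E'
from h import *
s=readout.sense(); print(s["tcp_pos"],s["force"],s["finger_gap"],s["gripper_force"])
M=R.from_quat(s["tool_rot"]).as_matrix(); print(rel([0,0,0],88.25)[1:])
t=at([.702,-.0445],-1.75,(-.06,0)); print("target tcp for fin",t, t-s["tcp_pos"][:2])
E
```

```text
[ 0.4360779  -0.04358286  0.02784463] [0.62690002 2.03555465 6.43597207] 0.1496116303851883 69.23542857170105
(np.float64(-0.17964202255060968), np.float64(-92.46856809020247))
target tcp for fin [ 0.64202798 -0.04266769] [0.20595008 0.00091517]
```

Request:
{"op": "send_rows", "data": {
  "commands": "5 0 -0.1 -0.05 -0.09;5 0 -0.13 0 -0.09;5 0 -0.13 0 0;5 0.5 0 0 0;5 0.7 0 0 0;5 0.7 0 0 0;5 0.7 0 0 0;5 0.7 0 0 0;5 0.7 0 0 0;5 0.7 0 0 0;5 0.7 0 0 0;5 0.7 0 0 0;5 0.6 0 0 0;5 0.4 0 0 0;5 0 0 0 0;5 0 0 0 0"
}}

```text
t: 36.83
tcp_pos: [0.5762, -0.0398, 0.0279]
tool_rot: [1.0, -0.015, -0.002, -0.0]
force: [-3.3, 2.0, 4.9]
finger_gap: 0.152
gripper_force: 69.7
```

```bash
python3 - <<'E'
from h import *
import pickle
s=readout.sense(); print(s["tcp_pos"],s["force"],s["finger_gap"],s["gripper_force"],rel([0,0,0],88.25)[1:])
c=snap("wrist"); pickle.dump(c,open("w16.pkl","wb"))
cv2.imwrite("pics/w16.png",c["img"])
g=cv2.cvtColor(c["img"],cv2.COLOR_BGR2GRAY).astype(int)
for u in (150,200,240,390,430,480): print(u,g[0:210:6,u].tolist())
O=[.702,-.0445]
for x,y in [(-.01,.095),(-.01,-.095),(0,.083),(0,-.083)]: print((x,y),w2p(c,[*at(O,-1.75,(x,y)),0]).round(0))
E
```

```text
[ 0.57620779 -0.03981026  0.02785426] [-3.28381648  2.02742144  4.93488856] 0.15152974785247594 69.66089129447937 (np.float64(0.007718591466726821), np.float64(-91.71912563413306))
150 [146, 146, 146, 145, 145, 93, 93, 93, 92, 92, 202, 225, 101, 118, 109, 75, 75, 75, 76, 75, 185, 38, 39, 221, 223, 224, 226, 225, 226, 224, 223, 224, 225, 227, 227]
200 [149, 149, 149, 148, 149, 108, 107, 107, 107, 107, 214, 237, 116, 131, 119, 119, 118, 119, 119, 88, 186, 38, 38, 220, 219, 218, 219, 220, 221, 222, 222, 222, 220, 220, 220]
240 [153, 153, 153, 152, 152, 112, 111, 111, 111, 111, 215, 237, 116, 136, 136, 136, 135, 136, 119, 116, 208, 38, 38, 214, 214, 213, 214, 215, 215, 215, 215, 215, 216, 217, 217]
390 [155, 155, 155, 154, 113, 114, 113, 113, 113, 112, 241, 159, 77, 95, 95, 95, 95, 95, 94, 94, 161, 33, 44, 165, 164, 164, 163, 162, 163, 162, 162, 160, 161, 159, 160]
430 [151, 151, 151, 151, 110, 109, 110, 110, 109, 109, 240, 161, 79, 94, 94, 94, 94, 94, 94, 76, 163, 34, 44, 164, 163, 164, 163, 162, 163, 164, 164, 165, 165, 164, 164]
480 [147, 148, 147, 147, 107, 107, 106, 105, 106, 106, 174, 106, 54, 93, 93, 92, 93, 93, 94, 89, 160, 31, 53, 163, 164, 162, 161, 160, 160, 159, 162, 229, 230, 229, 227]
(-0.01, 0.095) [[102. -10.]]
(-0.01, -0.095) [[541. -10.]]
(0, 0.083) [[126. -36.]]
(0, -0.083) [[517. -36.]]
```

```bash
cat > line.py <<'E'
from h import *
def carrier(c,v0=60,v1=200,show=True):
    g=cv2.cvtColor(c["img"],cv2.COLOR_BGR2GRAY).astype(float)
    pts=[]
    for u in list(range(150,246,8))+list(range(392,486,8)):
        col=g[v0:v1,u]; dk=col<60
        if dk.sum()<3: continue
        v=np.where(dk)[0]; pts.append((u,v0+v.mean()))
    pts=np.array(pts); W=p2w(c,pts,.0062)
    f=np.polyfit(W[:,1],W[:,0],1); r=W[:,0]-np.polyval(f,W[:,1]); ok=abs(r)<.002; f=np.polyfit(W[ok,1],W[ok,0],1)
    # side edges behind the line: hue (warm table vs grey plate) at rows v+15..
    vl=int(pts[:,1].mean()); e=[]
    k=c["img"][...,2].astype(int)-c["img"][...,0]
    for v in range(vl+10,vl+40,5):
        w=np.where(k[v]<40)[0]; w=w[(w>40)&(w<600)]; e.append((w.min(),w.max(),v))
    e=np.array(e); L=p2w(c,e[:,[0,2]],.006)[:,1]; Rr=p2w(c,e[:,[1,2]],.006)[:,1]
    yc=np.median((L+Rr)/2); print("n",ok.sum(),"line px",pts[[0,-1]].round(1).tolist(),"origin x at yc",np.polyval(f,yc).round(4),"yc",yc.round(4),"width",np.median(L-Rr).round(4),"yaw",-np.degrees(np.arctan(f[0])).round(2))
    return np.polyval(f,yc),yc
E
python3 - <<'E'
from line import *
import pickle
c=pickle.load(open("w16.pkl","rb")); carrier(c)
E
```

```text
n 17 line px [[150.0, 128.5], [480.0, 114.2]] origin x at yc 0.6358 yc -0.0407 width 0.1672 yaw 0.08
```

Request:
{"op": "send_rows", "data": {
  "commands": "5 0.4 0.03 0 0;5 0.5 0.03 0 0;5 0.5 0 0 0;5 0.5 0 0 0;5 0.4 0 0 0;5 0.2 0 0 0;5 0 0 0 0;5 0 0 0 0;5 0 0 0 0"
}}

```text
t: 37.63
tcp_pos: [0.6234, -0.0425, 0.0278]
tool_rot: [1.0, -0.015, -0.005, -0.001]
force: [-8.0, 1.2, 8.4]
finger_gap: 0.148
gripper_force: 70.3
```

```bash
python3 - <<'E'
from line import *
import pickle
c=pickle.load(open("w16.pkl","rb")); carrier(c,110,150)
s=readout.sense(); print(s["tcp_pos"],s["force"],s["finger_gap"],s["gripper_force"],rel([0,0,0],88.25)[1:])
c=snap("wrist"); pickle.dump(c,open("w17.pkl","wb"))
carrier(c,110,150)
cv2.imwrite("pics/w17.png",c["img"][:230])
O=[.702,-.0445]
for x,y in [(-.01,.095),(-.01,-.095),(0,.083),(0,-.083)]: print((x,y),w2p(c,[*at(O,-1.75,(x,y)),0]).round(0))
E
```

```text
n 24 line px [[150.0, 128.5], [480.0, 128.0]] origin x at yc 0.6339 yc -0.0406 width 0.1672 yaw -1.66
[ 0.62341478 -0.04252487  0.02782478] [-7.96915427  1.24802044  8.44235837] 0.14754914960060048 70.34146785736084 (np.float64(0.0035076716980597666), np.float64(-91.73596931320775))
n 24 line px [[150.0, 128.5], [480.0, 128.5]] origin x at yc 0.6817 yc -0.0199 width 0.2136 yaw -1.74
(-0.01, 0.095) [[116. 104.]]
(-0.01, -0.095) [[521. 104.]]
(0, 0.083) [[138.  81.]]
(0, -0.083) [[498.  81.]]
```

View pics/w17.png

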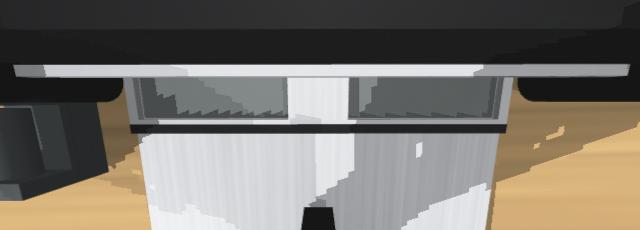

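The blade is entering with clearance on both sides: posts end at u=123 and u=517, the carrier spans 130–507, the line is at v=128 and the post fronts at v=101. About 21 mm remain.

Request:
{"op": "send_rows", "data": {
  "commands": "5 0.3 0 0 0;5 0.4 0 0 0;5 0.25 0 0 0;5 0.1 0 0 0;5 0 0 0 0;5 0 0 0 0;5 0 0 0 0"
}}

```text
t: 38.27
tcp_pos: [0.6439, -0.0433, 0.0278]
tool_rot: [1.0, -0.015, -0.005, -0.001]
force: [-9.0, 0.2, 10.2]
finger_gap: 0.148
gripper_force: 70.5
```

```bash
python3 - <<'E'
from line import *
import pickle
s=readout.sense(); print(s["tcp_pos"],s["force"],s["finger_gap"],s["gripper_force"],rel([0,0,0],88.25)[1:])
c=snap("wrist"); pickle.dump(c,open("w18.pkl","wb")); cv2.imwrite("pics/w18.png",c["img"])
carrier(c,118,142)
g=cv2.cvtColor(c["img"],cv2.COLOR_BGR2GRAY).astype(int)
for u in (60,110,160,480,540,580): print(u,g[100:176:3,u].tolist())
O=[.7031,-.0445]
for x,y in [(-.01,.095),(-.01,-.095),(0,.083),(0,-.083)]: print((x,y),w2p(c,[*at(O,-1.75,(x,y)),0]).round(0))
E
```

```text
[ 0.64385445 -0.0433264   0.02782775] [-9.04395494  0.15189887 10.19242664] 0.1484429530989212 70.46477437019348 (np.float64(0.003911771059264879), np.float64(-91.73435291576293))
n 24 line px [[150.0, 129.5], [480.0, 129.5]] origin x at yc 0.7009 yc -0.045 width 0.2622 yaw -1.74
60 [39, 37, 38, 37, 38, 38, 39, 38, 38, 38, 39, 39, 39, 38, 39, 40, 41, 41, 42, 43, 43, 43, 44, 44, 46, 57]
110 [38, 37, 38, 38, 38, 38, 38, 38, 40, 39, 39, 39, 40, 38, 39, 40, 39, 40, 40, 41, 42, 41, 42, 42, 59, 93]
160 [43, 43, 42, 42, 42, 38, 38, 38, 39, 40, 39, 39, 38, 39, 39, 39, 38, 39, 39, 40, 40, 41, 42, 42, 114, 225]
480 [43, 43, 44, 43, 33, 34, 34, 34, 33, 34, 33, 33, 33, 33, 33, 33, 32, 33, 34, 35, 33, 34, 33, 34, 108, 165]
540 [33, 33, 34, 33, 33, 34, 34, 34, 33, 33, 33, 33, 33, 33, 33, 33, 34, 35, 34, 34, 33, 34, 34, 34, 123, 191]
580 [32, 32, 32, 32, 33, 33, 33, 33, 32, 32, 33, 32, 31, 32, 33, 33, 33, 33, 32, 34, 32, 34, 34, 33, 125, 191]
(-0.01, 0.095) [[122. 145.]]
(-0.01, -0.095) [[514. 145.]]
(0, 0.083) [[144. 124.]]
(0, -0.083) [[492. 124.]]
```

```bash
python3 - <<'E'
from line import *
import pickle
for n in ("w16","w17","w18"):
    c=pickle.load(open(n+".pkl","rb")); im=c["img"].astype(int); k=im[...,2]-im[...,0]; pts=[]
    for u in list(range(165,230,5))+list(range(410,475,5)):
        col=k[200:345,u]; w=np.where((col[:-1]<40)&(col[1:]>=40))[0]
        if len(w): pts.append((u,200+w[0]+.5))
    pts=np.array(pts); W=p2w(c,pts,.006) if len(pts) else None
    print(n,len(pts),pts[:,1].round().tolist() if len(pts) else "")
    if len(pts): print((W[:,0]+.0305*(W[:,1]+.0445)).round(4).tolist())
E
```

```text
w16 14 [292.0, 292.0, 292.0, 292.0, 292.0, 336.0, 332.0, 332.0, 336.0, 292.0, 292.0, 292.0, 292.0, 292.0]
[0.5533, 0.5531, 0.5529, 0.5528, 0.5526, 0.5257, 0.5282, 0.52, 0.5173, 0.5447, 0.5446, 0.5444, 0.5443, 0.5441]
w17 14 [292.0, 292.0, 292.0, 292.0, 292.0, 336.0, 332.0, 332.0, 336.0, 292.0, 292.0, 292.0, 292.0, 292.0]
[0.6008, 0.6006, 0.6005, 0.6003, 0.6002, 0.5725, 0.575, 0.5668, 0.5641, 0.5917, 0.5915, 0.5914, 0.5912, 0.591]
w18 14 [292.0, 292.0, 292.0, 292.0, 292.0, 336.0, 332.0, 332.0, 336.0, 292.0, 292.0, 292.0, 292.0, 292.0]
[0.6212, 0.621, 0.6208, 0.6207, 0.6205, 0.5929, 0.5953, 0.5872, 0.5844, 0.612, 0.6119, 0.6117, 0.6116, 0.6114]
```

```bash
python3 - <<'E'
from line import *
import pickle
for n,r in (("w17",(5,60)),("w18",(150,185)),("w17",(85,115))):
    c=pickle.load(open(n+".pkl","rb")); g=cv2.cvtColor(c["img"],cv2.COLOR_BGR2GRAY).astype(int)
    us=[60,80,100,540,560,590] if r[0]==85 else [150,200,250,300,350,400,450,500]
    e=[(u,r[0]+np.argmax(abs(np.diff(g[r[0]:r[1],u])))+.5) for u in us]
    W=p2w(c,e,.11 if r[0]!=85 else 0); print(n,[v for _,v in e],c["eye"].round(4),(W[:,0]+.0305*(W[:,1]+.0445)).round(4).tolist())
E
```

```text
w17 [np.float64(28.5), np.float64(28.5), np.float64(28.5), np.float64(28.5), np.float64(28.5), np.float64(28.5), np.float64(28.5), np.float64(28.5)] [ 0.6932 -0.0442  0.1632] [0.7047, 0.7043, 0.7039, 0.7034, 0.703, 0.7025, 0.7021, 0.7016]
w18 [np.float64(179.5), np.float64(172.5), np.float64(172.5), np.float64(172.5), np.float64(172.5), np.float64(171.5), np.float64(171.5), np.float64(177.5)] [ 0.7138 -0.045   0.1631] [0.7031, 0.7038, 0.7033, 0.7028, 0.7023, 0.702, 0.7015, 0.7]
w17 [np.float64(101.5), np.float64(101.5), np.float64(101.5), np.float64(101.5), np.float64(101.5), np.float64(101.5)] [ 0.6932 -0.0442  0.1632] [0.7003, 0.6997, 0.6992, 0.6866, 0.686, 0.6852]
```

The line is within 1 mm of the front plane (0.7021 against 0.7029). I nudge it, release and rise.

Request:
{"op": "send_rows", "data": {
  "commands": "5 0.05 0 0 0;5 0 0 0 0;5 0 0 0 0;20 0 0 0 0;40 0 0 0 0;50 0 0 0 0;50 0 0 0 0;50 0 0 -0.5 0;50 0 0 -1 0;50 0 0 -1 0;50 0 0 -1 0;50 0 0 -1 0;20 0 0 -1 0;0 0 0 -1 0;0 0 0 -1 0;0 -0.5 0 -1 0;0 -0.5 0 -1 0;0 0 0 0 0;0 0 0 0 0"
}}

```text
t: 39.9
tcp_pos: [0.6306, -0.0439, 0.2196]
tool_rot: [1.0, -0.016, 0.002, 0.0]
force: [-0.6, -0.1, 0.3]
finger_gap: -0.001
gripper_force: 0.0
```

```bash
python3 - <<'E'
from line import *
import pickle
s=readout.sense(); print(s["tcp_pos"],s["force"],rel([0,0,0],88.25)[1:])
c=snap("wrist"); pickle.dump(c,open("w19.pkl","wb")); cv2.imwrite("pics/w19.png",c["img"])
O=[.7029,-.0445]
for x,y,z in [(-.085,.083,.006),(-.085,-.083,.006),(0,.06,.006),(0,-.06,.006)]: print(w2p(c,[*at(O,-1.75,(x,y)),z]).round(1))
k=c["img"][...,2].astype(int)-c["img"][...,0]; g=c["img"].max(2).astype(int)
for u in range(250,400,20):
    v=np.where((k[120:330,u][:-1]<40)&(k[120:330,u][1:]>=40))[0]; print(u,(120+v).tolist(), "line dark rows",np.where(g[100:300,u]<60)[0][[0,-1]]+100)
h=at(O,-1.75,(-.024,.215)); print("lever start",h,rel([*h,.22]))
E
```

```text
[ 0.63056911 -0.04389016  0.2196116 ] [-0.58076301 -0.14592899  0.30668531] (np.float64(-0.016112732305870736), np.float64(-91.81445092922347))
[[239.3 183.8]]
[[394.2 183.6]]
[[256.9 101.3]]
[[376.3 101.1]]
250 [185] line dark rows [286 299]
270 [185] line dark rows [290 299]
290 [184] line dark rows [250 299]
310 [190] line dark rows [144 299]
330 [184] line dark rows [276 299]
350 [184] line dark rows [257 299]
370 [184] line dark rows [291 299]
390 [184] line dark rows [284 299]
lever start [0.68547697 0.17113265] (array([  2.43, -10.83,  -0.09]), None, np.float64(-91.81826940100312))
```

Request:
{"op": "send_rows", "data": {
  "commands": "0 0.22 -0.98 0 0;0 0.22 -0.98 0 0;0 0.22 -0.98 0 0;0 0.22 -0.98 0 0;0 0.22 -0.98 0 0;0 0.22 -0.98 0 0;0 0.22 -0.98 0 0;0 0.22 -0.98 0 0;0 0.22 -0.98 0 0;0 0.22 -0.98 0 0;0 0.22 -0.98 0 0;0 0 0 0 0;0 0 0 1 0;0 0 0 1 0;0 0 0 1 0;0 0 0 1 0;0 0 0 1 0;0 0 0 0.5 0;0 0 0 0 0;0 0 0 0 0"
}}

```text
t: 41.62
tcp_pos: [0.6846, 0.1698, 0.1066]
tool_rot: [1.0, -0.016, -0.001, 0.0]
force: [-0.1, 0.4, 0.1]
finger_gap: 0.002
gripper_force: 0.0
```

```bash
python3 - <<'E'
from h import *
s=readout.sense(); print(s["tcp_pos"],s["force"],rel([0,0,0],88.25)[1:])
c=snap("wrist","w20")
O=[.7029,-.0445]
g=cv2.cvtColor(c["img"],cv2.COLOR_BGR2GRAY); 
q=w2p(c,[*at(O,-1.75,(-.024,.160)),.118])[0]; print("ball pred px",q)
im=c["img"].astype(int); grey=((abs(im[...,2]-im[...,0])<18)&(g>110)).astype(np.uint8)
cs,_=cv2.findContours(grey,0,2)
for k in cs:
    if 150<cv2.contourArea(k)<8000: print(cv2.contourArea(k),cv2.minEnclosingCircle(k))
M=R.from_quat(s["tool_rot"]).as_matrix(); d=at(O,-1.75,(-.024,.120))-s["tcp_pos"][:2]; print("to y'=.12", M.T@[*d,0]/.02)
E
```

```text
[0.68463788 0.16980624 0.10658824] [-0.09505285  0.37473478  0.06476858] (np.float64(-0.01978264109591521), np.float64(-91.82913056438366))
ball pred px [449.27153247 274.36454437]
1746.5 ((7.2936506271362305, 335.5), 55.97730255126953)
6674.0 ((529.5, 249.5), 114.80645751953125)
to y'=.12 [4.63798502e-02 4.68236962e+00 1.42088624e-03]
```

Request:
{"op": "send_rows", "data": {
  "commands": "0 0 0.3 0 0;0 0 0.35 0 0;0 0 0.35 0 0;0 0 0.35 0 0;0 0 0.35 0 0;0 0 0.35 0 0;0 0 0.35 0 0;0 0 0.3 0 0"
}}

```text
t: 42.33
tcp_pos: [0.6833, 0.1152, 0.1079]
tool_rot: [1.0, -0.016, 0.0, 0.0]
force: [0.2, 1.5, 1.2]
finger_gap: 0.001
gripper_force: 0.4
```

Request:
{"op": "send_rows", "data": {
  "commands": "0 0 0.3 0 0;0 0 0.3 0 0;0 0 0.3 0 0;0 0 0.3 0 0;0 0 0.3 0 0;0 0 0.3 0 0;0 0 0.2 0 0;0 0 0 0 0"
}}

```text
t: 43.0
tcp_pos: [0.6817, 0.0751, 0.1072]
tool_rot: [1.0, -0.016, -0.0, 0.0]
force: [0.1, -0.5, 0.0]
finger_gap: 0.002
gripper_force: 0.0
```

Request:
{"op": "send_rows", "data": {
  "commands": "0 0 0.2 0 0;0 0 0.2 0 0;0 0 0 0 0;0 0 0 0 0;0 0 -0.5 0 0;0 0 -1 0 0;0 0 -1 -0.5 0;0 0 -1 -1 0;0 -0.5 0 -1 0;0 -1 0 -1 0;0 -1 0 -1 0;0 -1 0.5 -1 0;0 0 0.5 0 0;0 0 0 0 0"
}}

```text
t: 44.17
tcp_pos: [0.6137, 0.12, 0.2193]
tool_rot: [1.0, -0.016, 0.002, 0.0]
force: [0.1, -0.7, -0.5]
finger_gap: -0.002
gripper_force: 0.0
```

```bash
python3 - <<'E'
from h import *
s=readout.sense(); print(s["tcp_pos"],s["force"])
c=snap("wrist","w21"); d=snap("scene","s21"); O=[.7029,-.0445]
for th in (0,2.1):
    a=np.pi/6-th; P=[*at(O,-1.75,(-.024,.115+.09*np.sin(a))),.04+.09*np.cos(a)]
    for n,cc in (("wrist",c),("scene",d)):
        q=w2p(cc,P)[0]; u,v=q.round().astype(int); print(th,n,q.round(0), cc["img"][max(v-3,0):v+4,max(u-3,0):u+4].reshape(-1,3).mean(0).round() if 0<u<636 and 0<v<396 else None)
E
```

```text
[0.61366063 0.12002018 0.21930006] [ 0.12751013 -0.66804293 -0.46282092]
0 wrist [321. 102.] [112. 162. 197.]
0 scene [306. 244.] [127. 170. 206.]
2.1 wrist [469. 103.] [186. 186. 181.]
2.1 scene [277. 237.] [61. 59. 59.]
```

```bash
python3 - <<'E'
from h import *
O=[.7029,-.0445]
c=snap("wrist"); d=snap("scene")
for n,cc,(u,v),r in (("wrist",c,(469,103),(9,18)),("scene",d,(277,237),(3,8))):
    for th in (1.8,1.95,2.1,2.25):
        a=np.pi/6-th; P=[*at(O,-1.75,(-.024,.115+.09*np.sin(a))),.04+.09*np.cos(a)]; print(n,th,w2p(cc,P)[0].round(1))
    w=40 if n=="wrist" else 16; f=4; cr=cv2.resize(cv2.cvtColor(cc["img"][v-w:v+w,u-w:u+w],cv2.COLOR_BGR2GRAY),None,fx=f,fy=f,interpolation=cv2.INTER_CUBIC)
    h=cv2.HoughCircles(cr,cv2.HOUGH_GRADIENT,1,20,param1=120,param2=12,minRadius=r[0]*f,maxRadius=r[1]*f)
    if h is not None: print([(round(x/f+u-w,1),round(y/f+v-w,1),round(q/f,1)) for x,y,q in h[0][:5]])
# carrier + blocks check numerically
print("rear pred",w2p(c,[*at(O,-1.75,(-.085,0)),.006]))
T=snap("top"); print("timer mark px etc skip")
E
```

```text
wrist 1.8 [480.1 102.1]
wrist 1.95 [476.4 102.2]
wrist 2.1 [470.6 102.3]
wrist 2.25 [463.2 102.4]
[(np.float32(474.4), np.float32(101.6), np.float32(13.9)), (np.float32(495.4), np.float32(85.6), np.float32(13.9))]
scene 1.8 [277.6 233.2]
scene 1.95 [277.3 235. ]
scene 2.1 [277.4 237.1]
scene 2.25 [277.9 239.4]
[(np.float32(271.4), np.float32(221.6), np.float32(7.8)), (np.float32(279.6), np.float32(227.4), np.float32(5.5)), (np.float32(290.6), np.float32(236.4), np.float32(6.2))]
rear pred [[473.42961757 162.98679967]]
timer mark px etc skip
```

Request:
{"op": "send_rows", "data": {
  "commands": "0 0.5 0.98 0 0;0 0.5 0.98 0 0;0 0.5 0.98 0 0;0 0.5 0.98 0 0;0 0.5 0.98 0 0;0 0.5 0.98 0 0;0 0.52 0.95 0 0;0 0 0 0 0;0 0 0 1 0;0 0 0 1 0;0 0 0 1 0;0 0 0 1 0;0 0 0 1 0;0 0 0 1 0;0 0 0 0.7 0;0 0 0 0.3 0;0 0 0 0 0;0 0 0 0 0"
}}

```text
t: 45.92
tcp_pos: [0.6798, -0.0181, 0.0777]
tool_rot: [1.0, -0.016, 0.0, -0.0]
force: [-0.1, 0.0, 0.5]
finger_gap: 0.005
gripper_force: 0.0
```

Request:
{"op": "send_rows", "data": {
  "commands": "0 0 0 0.1 0;0 0 0 0.1 0;0 0 0 0.1 0;0 0 0 0 0"
}}

```text
t: 46.25
tcp_pos: [0.6795, -0.0183, 0.072]
tool_rot: [1.0, -0.016, 0.0, 0.0]
force: [0.6, -0.2, 0.7]
finger_gap: -0.001
gripper_force: 0.0
```

Request:
{"op": "send_rows", "data": {
  "commands": "0 0 0 0.1 0;0 0 0 0.1 0;0 0 0 0 0"
}}

```text
t: 46.5
tcp_pos: [0.6791, -0.0183, 0.0674]
tool_rot: [1.0, -0.016, -0.0, -0.0]
force: [-0.6, 0.7, -0.1]
finger_gap: -0.002
gripper_force: 0.0
```

Request:
{"op": "send_rows", "data": {
  "commands": "0 0 0 0.1 0;0 0 0 0.1 0;0 0 0 0 0"
}}

```text
t: 46.75
tcp_pos: [0.6791, -0.0183, 0.0632]
tool_rot: [1.0, -0.016, -0.0, -0.0]
force: [1.3, 0.7, 0.2]
finger_gap: -0.004
gripper_force: 0.0
```

Request:
{"op": "send_rows", "data": {
  "commands": "0 0 0 0.05 0;0 0 0 0.05 0;0 0 0 0 0"
}}

```text
t: 47.0
tcp_pos: [0.6793, -0.0183, 0.0615]
tool_rot: [1.0, -0.016, -0.0, -0.0]
force: [-0.4, 0.7, 0.8]
finger_gap: -0.005
gripper_force: 0.0
```

No contact down to a tip height of 53 mm, so the ball is at level and the lever is fully closed. Up and over to the timer.

Request:
{"op": "send_rows", "data": {
  "commands": "0 0 0 -1 0;0 0 0 -1 0;0 0 0 -1 0;0 -0.32 1 -1 0;0 -0.32 1 -1 0;0 -0.32 1 -1 0;0 -0.32 1 -1 0;0 -0.32 1 0 0;0 -0.32 1 0 0;0 -0.32 1 0 0;0 -0.32 1 0 0;0 -0.32 1 0 0;0 -0.32 1 0 0;0 -0.32 1 0 0;0 -0.32 1 0 0;0 -0.32 1 0 0;0 -0.32 1 0 0;0 -0.32 1 0 0;30 0 0.15 0 0;30 0 0 0 0"
}}

```text
t: 48.67
tcp_pos: [0.5736, -0.3194, 0.2017]
tool_rot: [1.0, -0.017, 0.0, 0.0]
force: [-0.2, 0.4, -0.7]
finger_gap: 0.27
gripper_force: 0.0
```

```bash
cat > timer.py <<'E'
from h import *
def timer(c,cen):
    g=c["img"].max(2).astype(int); rgb=c["img"].astype(int); out={}
    H,W=g.shape; vv,uu=np.mgrid[0:H,0:W]; uv=np.c_[uu.ravel(),vv.ravel()]
    # black mark: dark pixels in ring r 34..47 at z=.04
    P=p2w(c,uv,.040)[:,:2]-cen; r=np.hypot(*P.T).reshape(H,W); m=((r>.036)&(r<.0455)&(g<70)).astype(np.uint8)
    n,l,st,ce=cv2.connectedComponentsWithStats(m); 
    for i in np.argsort(-st[1:,4])[:4]+1: w=p2w(c,ce[i],.04)[0]; print("mark cand",st[i,4],ce[i].round(1),w.round(4),"ang",np.degrees(np.arctan2(*(w[:2]-cen)[::-1])).round(1),"r",np.hypot(*(w[:2]-cen)).round(4))
    # white case top: centroid/ellipse of bright low-sat ring
    m=((r<.06)&(g>150)&(rgb[...,2]-rgb[...,0]<30)).astype(np.uint8); cs,_=cv2.findContours(m,0,1); k=max(cs,key=cv2.contourArea); print("white ring",cv2.contourArea(k),"centre if z=.04",p2w(c,cv2.minEnclosingCircle(k)[0],.04)[0].round(4))
    # stripe: darkest pixels at z=.079 within r<.032
    Q=p2w(c,uv,.079)[:,:2]-cen; r2=np.hypot(*Q.T).reshape(H,W); m=((r2<.034)&(g<45)).astype(np.uint8)
    n,l,st,ce=cv2.connectedComponentsWithStats(m)
    for i in np.argsort(-st[1:,4])[:4]+1:
        pts=p2w(c,np.argwhere(l==i)[:,::-1],.079)[:,:2]-cen; w=pts.mean(0); d=np.linalg.svd(pts-w)[2][0] if len(pts)>5 else [0,0]; d=np.array(d)*(1 if np.dot(d,w)>0 else -1)
        print("stripe cand",st[i,4],ce[i].round(1),(w+cen).round(4),"ang pos",np.degrees(np.arctan2(w[1],w[0])).round(1),"ang dir",np.degrees(np.arctan2(d[1],d[0])).round(1),"r",np.hypot(*w).round(4),"len",(pts-w).dot(d).ptp().round(4) if hasattr(pts,"ptp") else np.ptp((pts-w).dot(d)).round(4))
E
python3 - <<'E'
from timer import *
s=readout.sense(); print(s["tcp_pos"],s["q"])
c=snap("wrist","w22"); timer(c,np.array([.617,-.318]))
E
```

```text
[ 0.57355112 -0.31943078  0.20173653] [-6.78144042e-01  6.10636850e-01  1.38530910e+00  2.41854246e-04
  1.14523275e+00  9.26735291e-01]
mark cand 44 [326.1 178.2] [ 0.5771 -0.3265  0.04  ] ang -168.0 r 0.0408
mark cand 18 [351.  109.2] [ 0.6371 -0.3496  0.04  ] ang -57.6 r 0.0374
mark cand 1 [352. 114.] [ 0.633  -0.3504  0.04  ] ang -63.7 r 0.0361
white ring 2947.0 centre if z=.04 [ 0.6193 -0.3228  0.04  ]
stripe cand 169 [336.4 124.7] [ 0.6267 -0.3347] ang pos -59.9 ang dir -50.2 r 0.0193 len 0.0301
stripe cand 20 [326.4 177.4] [ 0.5863 -0.326 ] ang pos -165.4 ang dir -179.6 r 0.0318 len 0.0041
```

Request:
{"op": "send_rows", "data": {
  "commands": "40 0.75 0.05 0 0;40 0.75 0.05 0 0;40 0.73 0.04 0 0;40 0 0 0 -1;40 0 0 0 -1;40 0 0 0 -1;40 0 0 0 -1;40 0 0 0 -1;40 0 0 0 -1;40 0 0 0 -1;40 0 0 0 -1;40 0 0 0 -1;40 0 0 0 -1;40 0 0 0 -1;40 0 0 0 -1;40 0 0 0 -1;40 0 0 0 -1;40 0 0 0 -1;40 0 0 0 -1;40 0 0 0 -1"
}}

```text
t: 50.38
tcp_pos: [0.6189, -0.3202, 0.2017]
tool_rot: [0.836, 0.548, 0.0, -0.0]
force: [-0.9, -0.4, 0.0]
finger_gap: 0.469
gripper_force: 0.0
```

Request:
{"op": "send_rows", "data": {
  "commands": "40 0 0 0 -1;40 0 0 0 -1;40 0 0 0 -1;40 0 0 0 -1;40 0 0 0 -1;40 0 0 0 -1;40 0 0 0 -1;40 0 0 0 -1;40 0 0 0 -1;40 0 0 0 -1;40 0 0 0 -1;40 0 0 0 -1;40 0 0 0 -1;40 0 0 0 -1;40 0 0 0 -1;40 0 0 0 -1;40 0 0 0 0"
}}

```text
t: 51.8
tcp_pos: [0.6189, -0.3203, 0.2016]
tool_rot: [0.42, 0.908, 0.0, -0.0]
force: [-0.0, 1.0, -0.1]
finger_gap: 0.467
gripper_force: 0.0
```

```bash
python3 - <<'E'
from timer import *
s=readout.sense(); print(s["tcp_pos"],s["q"][5],s["force"],rel([.618,-.3235,.1],39.8))
c=snap("wrist","w23"); timer(c,np.array([.618,-.3235]))
E
```

```text
[ 0.61890536 -0.32032462  0.20161435] -1.3424829728826078 [-0.04937915  1.03582869 -0.06332402] (array([-0.1 , -0.14,  5.08]), np.float64(0.14100922306131736), np.float64(40.36403689224526))
mark cand 45 [276.4 157.7] [ 0.5771 -0.3268  0.04  ] ang -175.4 r 0.0411
mark cand 30 [312.3 225. ] [ 0.6427 -0.3549  0.04  ] ang -51.8 r 0.0399
white ring 2619.0 centre if z=.04 [ 0.6156 -0.3206  0.04  ]
stripe cand 117 [312.8 211.6] [ 0.6268 -0.3345] ang pos -51.4 ang dir -51.2 r 0.014 len 0.0282
```

Request:
{"op": "send_rows", "data": {
  "commands": "40 -0.1 -0.16 1 0.39;40 0 0 1 0;40 0 0 1 0;40 0 0 1 0;40 0 0 1 0;40 0 0 0.8 0;40 0 0 0.5 0;40 0 0 0.4 0;40 0 0 0 0;30 0 0 0 0;20 0 0 0 0;10 0 0 0 0;10 0 0 0 0;10 0 0 0 0;10 0 0 0 0",
  "grip_force": 25
}}

```text
t: 53.1
tcp_pos: [0.6181, -0.3263, 0.0688]
tool_rot: [0.434, 0.901, -0.0, 0.001]
force: [0.8, 0.1, 2.2]
finger_gap: 0.177
gripper_force: 28.1
```

Request:
{"op": "send_rows", "data": {
  "commands": "10 0 0 0.1 0;10 0 0 0 0;10 0 0 0 0"
}}

```text
t: 53.35
tcp_pos: [0.6182, -0.3263, 0.0666]
tool_rot: [0.434, 0.901, -0.0, 0.001]
force: [2.4, 1.3, 4.2]
finger_gap: 0.181
gripper_force: 28.5
```

```bash
python3 - <<'E'
from timer import *
s=readout.sense(); print(s["tcp_pos"],s["tool_rot"],s["force"],s["ft_torque"],rel([.618,-.3235,.06],38.8))
c=snap("wrist","w24"); timer(c,np.array([.618,-.3235]))
E
```

```text
[ 0.61819759 -0.3262609   0.06656924] [ 4.33503121e-01  9.01151205e-01 -6.47726706e-06  1.24518710e-03] [2.36490531 1.26133618 4.18933211] [ 0.21322431 -0.38146785  0.03406483] (array([0.11, 0.08, 0.33]), np.float64(-0.045035134788943054), np.float64(38.619859460844225))
mark cand 790 [359.1 292.2] [ 0.6561 -0.336   0.04  ] ang -18.1 r 0.0401
mark cand 783 [276.5 290.8] [ 0.6203 -0.3635  0.04  ] ang -86.7 r 0.0401
mark cand 158 [250.6 193. ] [ 0.577  -0.3273  0.04  ] ang -174.8 r 0.0411
mark cand 136 [318.  303.9] [ 0.6431 -0.3558  0.04  ] ang -52.1 r 0.0409
white ring 6732.5 centre if z=.04 [ 0.6146 -0.3201  0.04  ]
stripe cand 3082 [360.9 295.1] [ 0.6386 -0.3215] ang pos 5.6 ang dir -45.6 r 0.0207 len 0.0442
stripe cand 2978 [275.6 294.2] [ 0.6105 -0.3433] ang pos -110.7 ang dir -56.3 r 0.0212 len 0.0459
stripe cand 524 [318.3 296.6] [ 0.6251 -0.3331] ang pos -53.5 ang dir -50.8 r 0.0119 len 0.029
stripe cand 1 [338. 241.] [ 0.6155 -0.3085] ang pos 99.4 ang dir 0.0 r 0.0152 len 0.0
```

Request:
{"op": "send_rows", "data": {
  "commands": "30 0 0 0 0;30 0.11 0.08 0 0;30 0 0 0 0;30 0 0 0 0"
}}

```text
t: 53.73
tcp_pos: [0.616, -0.3226, 0.0647]
tool_rot: [0.433, 0.901, 0.0, -0.001]
force: [0.1, -0.1, 0.7]
finger_gap: 0.353
gripper_force: 0.0
```

Request:
{"op": "send_rows", "data": {
  "commands": "20 0 0 0 0;10 0 0 0 0;10 0 0 0 0;10 0 0 0 0;10 0 0 0 0"
}}

```text
t: 54.15
tcp_pos: [0.6166, -0.3231, 0.0654]
tool_rot: [0.433, 0.901, -0.0, -0.001]
force: [-1.0, -0.9, -0.2]
finger_gap: 0.179
gripper_force: 28.2
```

Request:
{"op": "send_rows", "data": {
  "commands": "10 0 0 0.1 0;10 0 0 0.1 0;10 0 0 0 0"
}}

```text
t: 54.4
tcp_pos: [0.6168, -0.3232, 0.0621]
tool_rot: [0.433, 0.901, -0.0, -0.0]
force: [-3.9, 0.8, 5.7]
finger_gap: 0.181
gripper_force: 29.1
```

Request:
{"op": "send_rows", "data": {
  "commands": "10 0 0 0.1 0;10 0 0 0 0;10 0 0 0 0"
}}

```text
t: 54.65
tcp_pos: [0.6168, -0.3232, 0.0609]
tool_rot: [0.433, 0.901, -0.0, -0.0]
force: [-4.8, 2.2, 6.5]
finger_gap: 0.18
gripper_force: 29.4
```

Request:
{"op": "send_rows", "data": {
  "commands": "10 0 0 0.08 0;10 0 0 0 0.4;10 0 0 0 0.7;10 0 0 0 0.8;10 0 0 0 0.8;10 0 0 0 0.8;10 0 0 0 0.8;10 0 0 0 0.8;10 0 0 0 0.8"
}}

```text
t: 55.4
tcp_pos: [0.617, -0.3231, 0.0598]
tool_rot: [0.609, 0.793, -0.0, -0.0]
force: [-3.4, 1.9, 9.0]
finger_gap: 0.18
gripper_force: 29.5
```

```bash
python3 - <<'E'
from timer import *
s=readout.sense(); print(s["tcp_pos"],s["force"],s["ft_torque"],rel([.618,-.3235,.06],-85.5))
c=snap("wrist","w25"); timer(c,np.array([.618,-.3235]))
E
```

```text
[ 0.61696126 -0.32308719  0.05979807] [-3.43808798  1.93876661  9.00598227] [0.28290719 0.65791759 0.14530784] (array([-0.03,  0.04, -0.01]), np.float64(-19.895535413988483), np.float64(14.91785834404605))
mark cand 919 [272.3 301.6] [ 0.6028 -0.3603  0.04  ] ang -112.4 r 0.0398
mark cand 918 [363.4 301.7] [ 0.6494 -0.348   0.04  ] ang -37.9 r 0.0398
mark cand 160 [317.5 316.5] [ 0.6283 -0.3629  0.04  ] ang -75.4 r 0.0407
mark cand 155 [237.  233.6] [ 0.5773 -0.3273  0.04  ] ang -174.7 r 0.0409
white ring 6690.0 centre if z=.04 [ 0.6166 -0.318   0.04  ]
stripe cand 8395 [317.  306.4] [ 0.62   -0.3322] ang pos -77.4 ang dir -165.6 r 0.009 len 0.0669
stripe cand 507 [317.5 309.4] [ 0.6205 -0.3334] ang pos -76.0 ang dir -74.7 r 0.0102 len 0.0284
stripe cand 1 [245. 239.] [ 0.5864 -0.3111] ang pos 158.5 ang dir 0.0 r 0.034 len 0.0
```

Request:
{"op": "send_rows", "data": {
  "commands": "10 0 0 0 0.8;10 0 0 0 0.8;10 0 0 0 0.8;10 0 0 0 0.8;10 0 0 0 0.8;10 0 0 0 0.8;10 0 0 0 0.8;10 0 0 0 0.8;10 0 0 0 0.8;10 0 0 0 0.8;10 0 0 0 0.8;10 0 0 0 0.8;10 0 0 0 0.8;10 0 0 0 0.8;10 0 0 0 0.8"
}}

```text
t: 56.7
tcp_pos: [0.6174, -0.3232, 0.0599]
tool_rot: [0.879, 0.477, 0.0, 0.0]
force: [-2.2, 2.0, 9.6]
finger_gap: 0.181
gripper_force: 29.5
```

Request:
{"op": "send_rows", "data": {
  "commands": "10 0 0 0 0.8;10 0 0 0 0.8;10 0 0 0 0.8;10 0 0 0 0.8;10 0 0 0 0.8;10 0 0 0 0.8;10 0 0 0 0.8;10 0 0 0 0.8;10 0 0 0 0.8;10 0 0 0 0.8;10 0 0 0 0.8;10 0 0 0 0.8;10 0 0 0 0.8;10 0 0 0 0.8;10 0 0 0 0.8;10 0 0 0 0.8;10 0 0 0 0.2;10 0 0 0 0"
}}

```text
t: 58.2
tcp_pos: [0.6177, -0.3237, 0.0601]
tool_rot: [0.999, 0.044, 0.001, 0.001]
force: [-2.4, 1.9, 7.3]
finger_gap: 0.184
gripper_force: 29.5
```

```bash
python3 - <<'E'
from timer import *
s=readout.sense(); print(s["tcp_pos"],s["force"],s["ft_torque"],rel([.618,-.3235,.06],-85.1))
c=snap("wrist","w26"); timer(c,np.array([.618,-.3235]))
E
```

```text
[ 0.61767062 -0.32371861  0.06007562] [-2.36393533  1.93488996  7.33693308] [0.15004472 0.56244882 0.0839071 ] (array([ 0.02, -0.01,  0.  ]), np.float64(0.03445303726563864), np.float64(-84.96218785093744))
mark cand 907 [273.1 300.4] [ 0.5843 -0.3023  0.04  ] ang 147.9 r 0.0398
mark cand 907 [363.2 300.8] [ 0.5881 -0.3499  0.04  ] ang -138.5 r 0.0399
mark cand 138 [317.9 314.9] [ 0.5776 -0.3268  0.04  ] ang -175.4 r 0.0406
white ring 6850.5 centre if z=.04 [ 0.621  -0.3227  0.04  ]
stripe cand 8129 [319.  304.8] [ 0.609  -0.3244] ang pos -174.4 ang dir -85.8 r 0.0091 len 0.0672
stripe cand 519 [317.6 309.7] [ 0.6068 -0.324 ] ang pos -177.5 ang dir -175.2 r 0.0112 len 0.0289
```

Request:
{"op": "send_rows", "data": {
  "commands": "20 0 0 -0.05 0;30 0 0 0 0;40 0 0 0 0;40 0 0 0 0;40 0 0 -0.5 0;40 0 0 -1 0;40 0 0 -1 0;40 0 0 -1 0;40 0 0 -1 0;40 -0.5 0 -1 0;40 -1 0 -1 0;40 -1 0 -1 0;40 -1 0 0 0;40 -0.5 0 0 0;40 0 0 0 0;40 0 0 0 0"
}}

```text
t: 59.58
tcp_pos: [0.5372, -0.3299, 0.2086]
tool_rot: [0.999, 0.043, -0.0, -0.001]
force: [0.7, -0.9, 0.4]
finger_gap: 0.47
gripper_force: 0.0
```

```bash
python3 - <<'E'
from timer import *
s=readout.sense(); print(s["tcp_pos"],s["force"])
c=snap("wrist","w27"); timer(c,np.array([.618,-.3235]))
T=snap("top","t27"); print(blocks(T))
E
```

```text
[ 0.53717993 -0.32989144  0.20862026] [ 0.70471938 -0.87337447  0.42197481]
mark cand 51 [319.  137.1] [ 0.5771 -0.3267  0.04  ] ang -175.5 r 0.041
white ring 3108.0 centre if z=.04 [ 0.6194 -0.3226  0.04  ]
stripe cand 102 [319.5 116. ] [ 0.5967 -0.3253] ang pos -175.2 ang dir -175.7 r 0.0213 len 0.0195
stripe cand 4 [319.5 132. ] [ 0.5847 -0.3264] ang pos -175.1 ang dir 0.0 r 0.0334 len 0.0
stripe cand 1 [321. 101.] [ 0.608  -0.3255] ang pos -168.9 ang dir 0.0 r 0.0102 len 0.0
stripe cand 1 [319.  95.] [ 0.6122 -0.3236] ang pos -179.4 ang dir 0.0 r 0.0058 len 0.0
[array([ 0.335,  0.506, 90.05 , 45.674, 65.602])]
```

```bash
python3 - <<'E'
import cv2,numpy as np
im=cv2.imread("pics/w21.png").astype(int); k=im[...,2]-im[...,0]
for u in range(420,540,15):
    v=np.where((k[130:230,u][:-1]<40)&(k[130:230,u][1:]>=40))[0]; print(u,(130+v+.5).tolist())
from station import sign_off
print(sign_off())
E
```

```text
420 [164.5]
435 [164.5]
450 [164.5]
465 [164.5]
480 [166.5]
495 [168.5]
510 [163.5]
525 [163.5]
the job is handed in; nothing more can be done
None
```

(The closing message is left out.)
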